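# Rinse the compost sample jars on the slide carrier

## Robot

A 6-joint arm with a two-finger parallel gripper is mounted at the origin on the work surface. World frame = base frame: x ahead of the robot, y to its left, z up, the work surface at z = 0. Lengths are in m, angles in degrees, forces in N, time in s.
With the tool pointing down it reaches from about 0.425 to 0.95 m from the base axis. Payload 14.7 kg.
Tool frame: the origin (TCP) lies midway between the tips of the shut fingers; the grasp point (between the pads) lies 19 mm behind it; y points along the fingers, z is the direction in which the jaws open and shut, and the axes are right-handed (so a half turn about y gives the same grasp; the last joint's range is limited). The gripper opens to 85 mm and grips with 20 to 120 N. Pads are 22 mm wide; open, the fingers measure 114 mm over their backs; the gripper's body (76 mm by 85 mm) begins 54 mm behind the grasp point. The pads swing forward as they close: fully open they stand 13 mm farther back than shut.
Start: joints at [73.132, 27.513, 91.461, -0, 61.026, -2.67], TCP at [0.159, 0.63, 0.231] pointing down, gripper open.
Joint ranges: [-157.49, 157.49], [-46.99, 117.5], [13.45, 153.17], [-89.5, 269.5], [5.16, 153.95], [-167.48, 167.48]. Speed limits (degrees/s): [108.29, 108.29, 136.94, 172.46, 172.46, 172.46].

## Interface

Orientations are given as a 3x3 rotation matrix whose columns are the frame's x, y, z axes.
In Python, from bench import get_obs, optics, order gives the robot as it stands.
- The arm moves only by the tool drive_tool, never from a script. Its argument "series" is a list of rows, each an object with "travel": the shift along the tool's x, y, z in m, a list of three; "yaw": the turn about the tool's y in degrees. A call has 1 to 8 rows; each row shifts and turns the pose as measured when the row begins, along the tool's axes as they then stand; what a row does not reach is not made up. A row lasts 1/12 s, in which the tool goes at most 41.7 mm and 7.16 degrees, less where a joint would pass 70% of its speed; a pose out of reach is approached as far as the arm can. A call with a gripper value outside its range is refused whole. "grip" is the closure, from -1 (fully open) to 1 (shut), set as the call begins (left out, the last holds). The fingers move at their own pace and stop on an object; "grip_force" is the grip in N (left out, the last holds). Time passes only in rows, so rows that do not move let the fingers close. It gives the time, the measured TCP pose, the force and the opening at its end, in the units of the state.
- get_obs(): the state, without advancing time (a new reading comes with each control period).
- optics.snapshot(name): name is "scene" or "top" or "wrist"; returns (picture, depth): 400x640x3 uint8, red, green, blue; 400x640 float32, m along the optical axis (not along the pixel's ray), 0 where there is no reading.
- optics.get_calibration(name): a dict with "camera_matrix" (3x3 intrinsics, pixels), "dist" ([k1, k2, p1, p2, k3] as OpenCV has them; the pictures are not rectified), "view" (4x4, takes a point from world to camera coordinates). Camera axes: x right, y up, looking along -z (the intrinsics and any distortion apply to the point x, -y, -z); pixel columns grow to the right and rows downward; lengths in m; the calibration is good to about 2 mm. A picture is of the moment at which its call begins: read the wrist's pose just before it. get_calibration takes no time and is no camera call; for the wrist camera it gives the pose at the moment of the call.
- order.finish_job(): hands the job in, once; it reports no verdict.
Trained networks look in the newest picture that a camera, given by its name, has taken for a name from the list of things; names that differ only in an ending like _2 or _b are one class to them, and where a whole thing is asked for, a point or a joint stands for the part that bears it (a point fixed in the world has none). Each returns a list of dicts, best first, with "confidence" (0 to 1); they miss things now and then, are a little off and sometimes report something else, mostly with a low value. They report only what shows in the picture. A call takes as long as a camera call.
- optics.boxes_of(camera, target): "position" ([x, y, z] in m, in the coordinates of the camera as it stood for that picture, good to about 4 mm: the middle of the surface that is visible of it).
- optics.mark_of(camera, target): "position" ([x, y, z] in m, in the coordinates of the camera as it stood for that picture, good to about 4 mm: a listed point, or the origin of a listed thing).
The state is a dict: "clock": time; "joints": joint angles; "qd": joint speeds; "tau": joint torques, N m; "tool_pos": TCP position; "eef_rot": TCP orientation; "contact_force": force on the tool from outside, world axes, zero at the start; "torque": the same for the moment, N m; "grip_width": finger opening in m.
Only numpy, scipy, OpenCV 4.12 (cv2) and the standard library are available. Lean on these libraries where they do the work, as an engineer would, in place of code of your own. Each camera call takes 0.05 s, during which the arm holds its last target.

## Task

Bring the carrier to the loading station (yellow) and stand every sample jar that is on the bench upright in a pocket of its own; then push the loaded carrier on into the spray station's detent (blue), throw the tap lever fully open, leave it open for three seconds and shut it fully again. Last, push the carrier on to its stop at the drying station (green) with all the jars still standing in their pockets, and leave the tub, pots, trowel and scoop where they are.

Things in the scene. Friction and masses are not known exactly. Their poses are not given: they have to be found in the camera images.
- rail: Aluminium slide rail, 50 mm wide, 680 mm long, roughly along y; origin on the bench under its middle; x away from the robot, y along the rail to its loading end, z up. It is shifted and turned a little from start to start. A copper spray pipe, 400 mm long, 18 mm thick, axis 140 mm above the bench, stands on two posts 130 mm beyond its middle line: keep clear.
- station_load (a point): Fixed point 130 mm above the bench: the carrier's grip point is here when the carrier is at the loading station, at the rail's left (+y) end stop. A yellow square lies beside the rail here, on the robot's side; a small red pointer on the carrier's side stands at the square.
- station_spray (a point): The same for the spray station in the middle of the rail, 120 mm on from the loading station (blue square).
- station_dry (a point): The same for the drying station at the rail's right (-y) end stop, 120 mm on from the spray station (green square).
- carrier (a joint): Place of the carrier along the rail in m: 0 at loading (left end stop), 0.12 at spray, 0.24 at drying (right end stop). It slides with about 2 N and stays where it is left. A sprung ball under it clicks into a detent at each station, with under 1 mm of play: within about 13 mm of a station it must climb a ridge, which takes about 5 N, then drops in.
- carrier_grip (a point): Grip point of the carrier's red upright handle, a post 16 mm across the rail by 26 mm along it, in the middle of the carrier, its top 152 mm above the bench; this point is on its centre line, 130 mm above the bench. Pinch it across the rail from above and draw it along, or push its side. The carrier is a white tray 392 x 82 mm with two pockets on each side of the handle.
- pocket0 (a point): Pocket of the carrier, the far left one (+y end): square, 72 x 72 mm, open on top, walls 5 mm thick and 30 mm high, floor 32 mm above the bench. This point is where the centre of a jar standing in its middle is, 45 mm above its floor. Pockets lie 75 and 152 mm either side of the handle and travel with it.
- pocket1 (a point): Pocket of the carrier, the left one next to the handle: square, 72 x 72 mm, open on top, walls 5 mm thick and 30 mm high, floor 32 mm above the bench. This point is where the centre of a jar standing in its middle is, 45 mm above its floor. Pockets lie 75 and 152 mm either side of the handle and travel with it.
- pocket2 (a point): Pocket of the carrier, the right one next to the handle: square, 72 x 72 mm, open on top, walls 5 mm thick and 30 mm high, floor 32 mm above the bench. This point is where the centre of a jar standing in its middle is, 45 mm above its floor. Pockets lie 75 and 152 mm either side of the handle and travel with it.
- pocket3 (a point): Pocket of the carrier, the far right one (-y end): square, 72 x 72 mm, open on top, walls 5 mm thick and 30 mm high, floor 32 mm above the bench. This point is where the centre of a jar standing in its middle is, 45 mm above its floor. Pockets lie 75 and 152 mm either side of the handle and travel with it.
- jar0_centre (a point): Closed compost sample jar, amber with a paper band and white lid: a cylinder 62 mm across and 70 mm high, on it the lid 59 mm across and 20 mm high; 0.17 to 0.35 kg. This point is its centre, 45 mm above its underside; it is bottom-heavy; z is its axis, up. It starts standing on the bench on the robot's side of the rail, or may be absent.
- jar1_centre (a point): Closed compost sample jar, amber with a paper band and yellow lid: a cylinder 62 mm across and 70 mm high, on it the lid 59 mm across and 20 mm high; 0.17 to 0.35 kg. This point is its centre, 45 mm above its underside; it is bottom-heavy; z is its axis, up. It starts standing on the bench on the robot's side of the rail, or may be absent.
- jar2_centre (a point): Closed compost sample jar, amber with a paper band and green lid: a cylinder 62 mm across and 70 mm high, on it the lid 59 mm across and 20 mm high; 0.17 to 0.35 kg. This point is its centre, 45 mm above its underside; it is bottom-heavy; z is its axis, up. It starts standing on the bench on the robot's side of the rail, or may be absent.
- jar3_centre (a point): Closed compost sample jar, amber with a paper band and orange lid: a cylinder 62 mm across and 70 mm high, on it the lid 59 mm across and 20 mm high; 0.17 to 0.35 kg. This point is its centre, 45 mm above its underside; it is bottom-heavy; z is its axis, up. It starts standing on the bench on the robot's side of the rail, or may be absent.
- tap (a joint): Angle of the spray bar's tap lever in rad: 0 shut (leaning towards the robot), 1.0 fully open (leaning away); it starts within 0.1 of shut and stays where it is left; about 1 N at the knob moves it.
- tap_tip (a point): Centre of the red ball knob, 26 mm across, on the tap lever, a 10 mm steel rod on a low green block (70 x 50 x 25 mm) at the right. Its level hinge lies 22 mm above the bench, 100 mm from the knob's centre: the knob swings 48 mm either side of it, 110 mm above the bench at both ends, 122 mm half-way. The block is turned up to 0.2 rad; this point's y axis is the hinge axis.
- tub: Blue storage tub with white clip-on lid, 220 x 250 x 148 mm; origin at the centre of its underside. Bystander, leave it alone.
- pots: Two stacked terracotta pots, 128 mm across and 145 mm high; origin at the centre of the underside. Bystander.
- trowel: Steel trowel with wooden handle, 340 mm long, lying flat; origin near the middle, blade to its x. Bystander.
- scoop: Aluminium scoop 230 mm long, 50 mm high; origin where bowl and handle meet, bowl to its x. Bystander.

How it is judged (in metres and radians):
On the way, in this order (a step that is already met when the one before it is completed fails the run):
1. the carrier is brought to the loading station (within 4 mm) (value of joint carrier below 0.004 m), for 0.3 s.
2. every jar stands in a pocket while the carrier is at the loading station ((distance between jar0_centre and pocket0 below 0.012 m or distance between jar0_centre and pocket1 below 0.012 m or distance between jar0_centre and pocket2 below 0.012 m or distance between jar0_centre and pocket3 below 0.012 m) and angle between each of jar0_centre, jar1_centre, jar2_centre, jar3_centre's own z axis and vertical below 0.15 rad and (distance between jar1_centre and pocket0 below 0.012 m or distance between jar1_centre and pocket1 below 0.012 m or distance between jar1_centre and pocket2 below 0.012 m or distance between jar1_centre and pocket3 below 0.012 m) and (distance between jar2_centre and pocket0 below 0.012 m or distance between jar2_centre and pocket1 below 0.012 m or distance between jar2_centre and pocket2 below 0.012 m or distance between jar2_centre and pocket3 below 0.012 m) and (distance between jar3_centre and pocket0 below 0.012 m or distance between jar3_centre and pocket1 below 0.012 m or distance between jar3_centre and pocket2 below 0.012 m or distance between jar3_centre and pocket3 below 0.012 m) and value of joint carrier below 0.004 m), for 0.3 s.
3. the carrier rests in the spray station's detent (within 4 mm), tap still shut (value of joint carrier between 0.116 and 0.124 m and value of joint tap below 0.3 rad), for 0.5 s.
4. the tap is fully open (over 0.85 rad) for two seconds with the carrier at the spray station (value of joint carrier between 0.116 and 0.124 m and value of joint tap above 0.85 rad), for 2 s.
5. the tap is shut again (below 0.15 rad) with the carrier still at the spray station (value of joint carrier between 0.116 and 0.124 m and value of joint tap below 0.15 rad), for 0.2 s.
At the end, for the whole second after the job is handed in: The carrier is at the drying station (joint over 0.236 m), every jar that is present stands in a pocket (centre within 12 mm of the pocket point, tilt under 0.15 rad), the tap is shut (below 0.15 rad), everything is released and at rest ((distance between jar0_centre and pocket0 below 0.012 m or distance between jar0_centre and pocket1 below 0.012 m or distance between jar0_centre and pocket2 below 0.012 m or distance between jar0_centre and pocket3 below 0.012 m) and angle between each of jar0_centre, jar1_centre, jar2_centre, jar3_centre's own z axis and vertical below 0.15 rad and (distance between jar1_centre and pocket0 below 0.012 m or distance between jar1_centre and pocket1 below 0.012 m or distance between jar1_centre and pocket2 below 0.012 m or distance between jar1_centre and pocket3 below 0.012 m) and (distance between jar2_centre and pocket0 below 0.012 m or distance between jar2_centre and pocket1 below 0.012 m or distance between jar2_centre and pocket2 below 0.012 m or distance between jar2_centre and pocket3 below 0.012 m) and (distance between jar3_centre and pocket0 below 0.012 m or distance between jar3_centre and pocket1 below 0.012 m or distance between jar3_centre and pocket2 below 0.012 m or distance between jar3_centre and pocket3 below 0.012 m) and value of joint carrier above 0.236 m and value of joint tap below 0.15 rad and velocity of joint carrier below 0.005 m/s); the robot touches nothing.
It fails at once if the tub moved more than 30 mm (distance of tub from where it was at the start of the episode above 0.03 m).
It fails at once if the pots moved more than 30 mm (distance of pots from where it was at the start of the episode above 0.03 m).
It fails at once if the trowel moved more than 30 mm (distance of trowel from where it was at the start of the episode above 0.03 m).
It fails at once if the scoop moved more than 30 mm (distance of scoop from where it was at the start of the episode above 0.03 m).
Of jar0, jar1, jar2, jar3 only 3 to 4 are there at a start; the rules pass over those that are not, and their reading is None.
At some moment in a run one of jar0, jar1, jar2, jar3 may be knocked a few centimetres aside while the robot is not near it.
It also fails if it takes over 192 s, if anything falls off the work surface, if the arm or the gripper's body presses on something with over 40 N, if the wrist force passes 120 N, or if a joint passes its speed limit or range.

## Working session

There is one attempt and no reset: what is moved stays moved. The work goes in short steps, Python scripts to look and compute and a tool call to move; the robot and the scene stay as the last step left them, time stands still between calls to the robot, and variables do not carry over. Pictures are saved under pics/ and viewed, and the job is handed in when it is done.

Besides the shell and the picture viewer there is one more tool, called after "Call:" by a JSON object that holds its "op" and its "data". drive_tool: Moves the arm, as the interface text tells. Its arguments: {"type":"object","properties":{"series":{"type":"array","items":{"type":"object","properties":{"travel":{"type":"array","items":{"type":"number"}},"yaw":{"type":"number"}}}},"grip":{"type":"number"},"grip_force":{"type":"number"}},"required":["series"]}

```bash
ls; mkdir -p pics; cat > h.py <<'E'
import numpy as np, cv2
from bench import get_obs, optics, order
def snap(cam,name=None):
    p,d=optics.snapshot(cam)
    if name: cv2.imwrite('pics/%s.png'%name,cv2.cvtColor(p,cv2.COLOR_RGB2BGR))
    return p,d
def towld(cam,p,cal=None):
    V=np.array((cal or optics.get_calibration(cam))['view']); return (np.linalg.inv(V)@np.append(p,1))[:3]
def px2w(cam,u,v,d,cal=None):
    c=cal or optics.get_calibration(cam)
    n=cv2.undistortPoints(np.array([[[u,v]]],float),np.array(c['camera_matrix']),np.array(c['dist']))[0,0]
    return towld(cam,[n[0]*d,-n[1]*d,-d],c)
def px2z(cam,u,v,z):
    c=optics.get_calibration(cam); o=towld(cam,[0,0,0],c); a=px2w(cam,u,v,1,c)
    return o+(a-o)*(z-o[2])/(a[2]-o[2])
E
python3 - <<'E'
from h import *
o=get_obs(); print({k:np.round(v,3).tolist() for k,v in o.items()})
for c in ['scene','top','wrist']:
    snap(c,c+'0')
    print(c,np.round(optics.get_calibration(c)['view'],3).tolist(),np.round(optics.get_calibration(c)['dist'],3))
for n in ['carrier_grip','station_load','rail','jar0_centre','jar1_centre','jar2_centre','jar3_centre','tap_tip','tub','pots','trowel','scoop','pocket0','pocket3']:
  for c in ['top','scene']:
    for r in optics.mark_of(c,n)[:2]: print(n,c,round(r['confidence'],2),np.round(towld(c,r['position']),3))
E
```

```text
pics
{'clock': 0.0, 'joints': [73.132, 27.548, 91.495, -0.0, 61.024, -2.669], 'qd': [-0.03, -0.058, 0.024, 0.04, 0.152, -0.005], 'tau': [0.001, -95.061, -43.021, -0.0, 0.012, -0.0], 'tool_pos': [0.159, 0.63, 0.231], 'eef_rot': [[0.969, -0.0, 0.245], [-0.245, -0.001, 0.969], [-0.0, -1.0, -0.001]], 'contact_force': [0.327, -0.051, 0.118], 'torque': [-0.022, 0.031, 0.081], 'grip_width': 0.085}
scene [[-0.449, 0.893, -0.012, 0.186], [-0.69, -0.338, 0.64, 0.292], [0.568, 0.295, 0.768, -1.914], [0.0, 0.0, 0.0, 1.0]] [-0.059  0.     0.     0.     0.   ]
top [[-0.002, -1.0, -0.008, 0.023], [0.987, -0.003, 0.16, -0.53], [-0.161, -0.008, 0.987, -1.577], [0.0, 0.0, 0.0, 1.0]] [-0.086  0.     0.     0.     0.   ]
wrist [[0.246, 0.969, -0.001, -0.649], [-0.917, 0.233, -0.324, 0.041], [-0.314, 0.081, 0.946, -0.381], [0.0, 0.0, 0.0, 1.0]] [-0.054  0.     0.     0.     0.   ]
carrier_grip top 0.88 [0.625 0.038 0.128]
carrier_grip top 0.43 [ 0.594 -0.489 -0.002]
carrier_grip scene 0.83 [0.622 0.041 0.131]
station_load top 0.68 [0.621 0.141 0.133]
station_load scene 0.75 [0.624 0.14  0.128]
station_lo
[... 669 characters left out ...]
.572 0.002]
tub top 0.63 [ 0.413 -0.306  0.11 ]
tub scene 0.83 [0.405 0.573 0.   ]
pots top 0.81 [ 0.371 -0.533  0.005]
pots scene 0.74 [ 0.372 -0.53  -0.003]
pots scene 0.16 [ 0.406  0.574 -0.001]
trowel top 0.58 [ 0.593 -0.488 -0.003]
trowel scene 0.73 [ 0.596 -0.487  0.001]
scoop top 0.69 [ 0.61   0.527 -0.001]
scoop scene 0.97 [ 0.61   0.527 -0.   ]
scoop scene 0.73 [0.625 0.022 0.131]
pocket0 top 0.9 [0.619 0.113 0.077]
pocket0 top 0.83 [0.616 0.191 0.075]
pocket0 scene 0.93 [ 0.635 -0.12   0.078]
pocket0 scene 0.83 [0.62  0.19  0.079]
pocket3 top 0.9 [0.619 0.113 0.077]
pocket3 top 0.83 [0.616 0.191 0.075]
pocket3 scene 0.93 [ 0.635 -0.12   0.078]
pocket3 scene 0.83 [0.62  0.19  0.079]
```

View pics/top0.png

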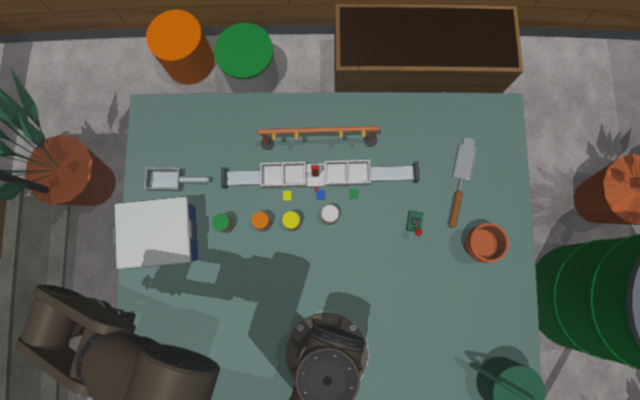

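View pics/scene0.png

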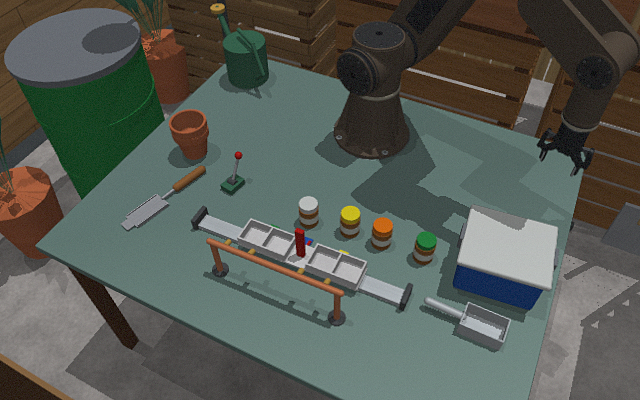

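Top picture: the four jars stand at (330,213) white, (291,219) yellow, (260,220) orange and (221,222) green. The handle is at (315,170) and the tap knob at (418,231). Next I'll refine these positions with depth.

```bash
cat >> h.py <<'E'
def cloud(cam,img=None):
    p,d=optics.snapshot(cam) if img is None else img
    c=optics.get_calibration(cam); H,W=d.shape
    uu,vv=np.meshgrid(np.arange(W),np.arange(H))
    n=cv2.undistortPoints(np.stack([uu,vv],-1).reshape(-1,1,2).astype(float),np.array(c['camera_matrix']),np.array(c['dist']))[:,0].reshape(H,W,2)
    P=np.stack([n[...,0]*d,-n[...,1]*d,-d,np.ones_like(d)],-1)@np.linalg.inv(np.array(c['view'])).T
    P=P[...,:3]; P[d==0]=np.nan
    return p,P
def rowsfor(target,yaw_to=None):
    """print tool-frame shift to world target (3), heading of tool x"""
    o=get_obs(); R=np.array(o['eef_rot']); t=np.array(o['tool_pos'])
    s=R.T@(np.array(target)-t)
    hd=np.degrees(np.arctan2(R[1,0],R[0,0]))
    return np.round(s,4),round(hd,2)
E
python3 - <<'E'
from h import *
for cam in ['top','scene']:
    p,P=cloud(cam); x,y,z=P[...,0],P[...,1],P[...,2]
    hsv=cv2.cvtColor(p,cv2.COLOR_RGB2HSV); H,S,V=hsv[...,0],hsv[...,1],hsv[...,2]
    print(cam,'table z',np.nanmedian(z[(abs(x-.4)<.05)&(abs(y)<.1)]))
    for n,(a,b) in dict(w=(.476,-.012),y=(.459,.12),o=(.452,.226),g=(.451,.36)).items():
        m=(np.hypot(x-a,y-b)<.05)&(z>.08)
        q=P[m]; r=cv2.minEnclosingCircle(q[:,:2].astype(np.float32)); print(n,m.sum(),np.round(q.mean(0),4),np.round(r[0],4),round(r[1],4))
    m=(abs(x-.622)<.03)&(abs(y-.04)<.05)&(z>.09); q=P[m]; print('handle',m.sum(),np.round(q.mean(0),4),np.round(q.min(0),3),np.round(q.max(0),3))
    m=(abs(x-.622)<.07)&(abs(y-.04)<.25)&(z>.05)&(z<.075); q=P[m]
    r=cv2.minAreaRect(q[:,:2].astype(np.float32)); print('carrier',m.sum(),r,q[:,2].mean())
    m=(abs(x-.622)<.06)&(abs(y-.02)<.4)&(z>.008)&(z<.05); q=P[m]
    r=cv2.minAreaRect(q[:,:2].astype(np.float32)); print('rail',m.sum(),r)
    m=(np.hypot(x-.41,y+.305)<.08)&(z>.09); q=P[m]; print('knob',m.sum(),np.round(q.mean(0),4),np.round(q.min(0),3),np.round(q.max(0),3))
    m=(np.hypot(x-.45,y+.3)<.1)&(z>.018)&(z<.032); q=P[m];r=cv2.minAreaRect(q[:,:2].astype(np.float32)); print('block',m.sum(),r)
    m=(x>.68)&(z>.12)&(x<.85)&(abs(y)<.3); q=P[m]; print('pipe',np.round(q.min(0),3),np.round(q.max(0),3))
E
```

```text
top table z 0.0011195470418914333
w 235 [ 0.4759 -0.011   0.0902] [ 0.4767 -0.0111] 0.0298
y 235 [0.4542 0.1217 0.09  ] [0.4549 0.1218] 0.0294
o 236 [0.4532 0.2268 0.0902] [0.4531 0.2271] 0.0298
g 243 [0.447  0.3584 0.0904] [0.4475 0.3592] 0.03
handle 64 [0.6188 0.0384 0.1368] [0.614 0.026 0.09 ] [0.629 0.051 0.16 ]
carrier 589 ((0.6228878498077393, 0.0392940491437912), (0.08368294686079025, 0.38623347878456116), 1.506149411201477) 0.06123890686955135
rail 3462 ((0.6215510368347168, 0.020700037479400635), (0.7979118227958679, 0.1183742880821228), 89.96074676513672)
knob 49 [ 0.4082 -0.3052  0.118 ] [ 0.397 -0.32   0.092] [ 0.423 -0.295  0.128]
block 205 ((0.4555216133594513, -0.31391534209251404), (0.05128797888755798, 0.07087021321058273), 81.02855682373047)
pipe [ 0.723 -0.181  0.121] [0.767 0.229 0.163]
scene table z -0.0006675883974557317
w 245 [ 0.4817 -0.0105  0.0887] [ 0.4783 -0.0096] 0.0319
y 259 [0.4599 0.1223 0.0883] [0.4598 0.1198] 0.0323
o 275 [0.459  0.2277 0.0888] [0.4568 0.2254] 0.032
g 291 [0.4536 0.3596 0.0885] [0.4516 0.3591] 0.0312
handle 163 [0.6297 0.0418 0.1284] [0.618 0.026 0.09 ] [0.638 0.053 0.156]
carrier 1117 ((0.6249093413352966, 0.03825642168521881), (0.08939242362976074, 0.3901700973510742), 1.8552830219268799) 0.05880656290225582
rail 4343 ((0.6201658248901367, 0.044379472732543945), (0.7509446740150452, 0.11348488181829453), 89.33918762207031)
knob 57 [ 0.4176 -0.303   0.1128] [ 0.403 -0.313  0.09 ] [ 0.428 -0.292  0.13 ]
block 204 ((0.45929133892059326, -0.31139907240867615), (0.05418550968170166, 0.07551991194486618), 79.19029235839844)
pipe [ 0.722 -0.181  0.12 ] [0.772 0.235 0.155]
```

```bash
cat >> h.py <<'E'
def plan(target,hd=None,step=.040,ystep=7.0,nmax=8):
    """rows toward world target / tool-x heading, simulated"""
    o=get_obs(); R=np.array(o['eef_rot']); t=np.array(o['tool_pos']); T=np.array(target,float)
    h0=np.degrees(np.arctan2(R[1,0],R[0,0])); dy=0 if hd is None else (h0-hd+180)%360-180
    print('at',np.round(t,4),'hd',round(h0,2),'F',np.round(o['contact_force'],1),'w',round(o['grip_width'],4),'clk',o['clock'])
    n=max(int(np.ceil(np.linalg.norm(T-t)/step)),int(np.ceil(abs(dy)/ystep)),1)
    print('n',n,'yaw/row',round(dy/n,2))
    d=(T-t)/n
    for i in range(n):
        h=np.radians(h0-dy/n*i); X=np.array([np.cos(h),np.sin(h),0]); Z=np.array([-np.sin(h),np.cos(h),0])
        print(i,[round(float(v),3) for v in (d@X,-d[2],d@Z)])
E
python3 -c "
from h import *
plan([.623,.039,.24],-88.3)"
```

```text
at [0.1594 0.6301 0.2313] hd -14.2 F [-0.3  0.2  0.5] w 0.0853 clk 1.65
n 19 yaw/row 3.9
0 [0.031, -0.0, -0.024]
1 [0.033, -0.0, -0.022]
2 [0.034, -0.0, -0.02]
3 [0.036, -0.0, -0.017]
4 [0.037, -0.0, -0.015]
5 [0.038, -0.0, -0.012]
6 [0.038, -0.0, -0.01]
7 [0.039, -0.0, -0.007]
8 [0.039, -0.0, -0.004]
9 [0.039, -0.0, -0.002]
10 [0.04, -0.0, 0.001]
11 [0.039, -0.0, 0.004]
12 [0.039, -0.0, 0.006]
13 [0.039, -0.0, 0.009]
14 [0.038, -0.0, 0.011]
15 [0.037, -0.0, 0.014]
16 [0.036, -0.0, 0.017]
17 [0.035, -0.0, 0.019]
18 [0.033, -0.0, 0.021]
```

Call:
{"op": "drive_tool", "data": {"series": [{"travel": [0.031,-0.001,-0.024],"yaw": 3.9},{"travel": [0.033,-0.001,-0.022],"yaw": 3.9},{"travel": [0.034,-0.001,-0.02],"yaw": 3.9},{"travel": [0.036,-0.001,-0.017],"yaw": 3.9},{"travel": [0.037,-0.001,-0.015],"yaw": 3.9},{"travel": [0.038,-0.001,-0.012],"yaw": 3.9},{"travel": [0.038,-0.001,-0.01],"yaw": 3.9},{"travel": [0.039,0,-0.007],"yaw": 3.9}], "grip": -1}}

```text
clock: 2.32
tool_pos: [0.3559, 0.3765, 0.2376]
eef_rot: [[0.694, 0.001, 0.72], [-0.72, 0.004, 0.694], [-0.002, -1.0, 0.004]]
contact_force: [1.4, 0.8, 0.8]
grip_width: 0.0853
```

```bash
python3 -c "
from h import *
plan([.623,.039,.24],-88.3)"
```

```text
at [0.3559 0.3765 0.2376] hd -46.08 F [1.4 0.8 0.8] w 0.0853 clk 2.3167
n 11 yaw/row 3.84
0 [0.039, -0.0, -0.004]
1 [0.039, -0.0, -0.001]
2 [0.039, -0.0, 0.001]
3 [0.039, -0.0, 0.004]
4 [0.039, -0.0, 0.007]
5 [0.038, -0.0, 0.009]
6 [0.037, -0.0, 0.012]
7 [0.036, -0.0, 0.014]
8 [0.035, -0.0, 0.017]
9 [0.034, -0.0, 0.019]
10 [0.033, -0.0, 0.021]
```

Call:
{"op": "drive_tool", "data": {"series": [{"travel": [0.039,0,-0.004],"yaw": 3.9},{"travel": [0.039,0,-0.001],"yaw": 3.9},{"travel": [0.039,0,0.001],"yaw": 3.9},{"travel": [0.039,0,0.004],"yaw": 3.9},{"travel": [0.039,0,0.007],"yaw": 3.9},{"travel": [0.038,0,0.009],"yaw": 3.9},{"travel": [0.037,0,0.012],"yaw": 3.9},{"travel": [0.036,0,0.014],"yaw": 3.9}]}}

```text
clock: 2.98
tool_pos: [0.5536, 0.1138, 0.239]
eef_rot: [[0.193, 0.005, 0.981], [-0.981, 0.006, 0.193], [-0.005, -1.0, 0.006]]
contact_force: [1.1, 1.1, 0.2]
grip_width: 0.0851
```

```bash
python3 -c "
from h import *
plan([.623,.039,.24],-88.3)"
```

```text
at [0.5536 0.1138 0.239 ] hd -78.88 F [1.1 1.1 0.2] w 0.0851 clk 2.9833
n 3 yaw/row 3.14
0 [0.029, -0.0, 0.018]
1 [0.028, -0.0, 0.019]
2 [0.027, -0.0, 0.021]
```

Call:
{"op": "drive_tool", "data": {"series": [{"travel": [0.029,0,0.018],"yaw": 3.4},{"travel": [0.028,0,0.019],"yaw": 3.4},{"travel": [0.027,0,0.021],"yaw": 3.3},{"travel": [0,0,0],"yaw": 0}]}}

```text
clock: 3.32
tool_pos: [0.6288, 0.0268, 0.2393]
eef_rot: [[-0.001, 0.009, 1.0], [-1.0, 0.005, -0.001], [-0.005, -1.0, 0.009]]
contact_force: [-1.4, 0.2, 0.0]
grip_width: 0.0856
```

```bash
python3 - <<'E'
from h import *
im=snap('wrist','w1')
p,P=cloud('wrist',im); x,y,z=P[...,0],P[...,1],P[...,2]
m=(abs(x-.622)<.04)&(abs(y-.04)<.05)&(z>.14)&(z<.17); q=P[m]; print('handle',m.sum(),np.round(q.mean(0),4),np.round(np.percentile(q,2,0),3),np.round(np.percentile(q,98,0),3))
plan([.623,.039,.112],-88.3)
p,P=cloud('top');x,y,z=P[...,0],P[...,1],P[...,2]
E
```

```text
handle 741 [0.6224 0.0419 0.1502] [0.615 0.029 0.142] [0.63  0.053 0.152]
at [0.627  0.0285 0.239 ] hd -89.93 F [-0.5  0.3 -0.6] w 0.0855 clk 3.3667
n 4 yaw/row -0.41
0 [-0.003, 0.032, -0.001]
1 [-0.003, 0.032, -0.001]
2 [-0.003, 0.032, -0.001]
3 [-0.003, 0.032, -0.001]
```

View pics/w1.png

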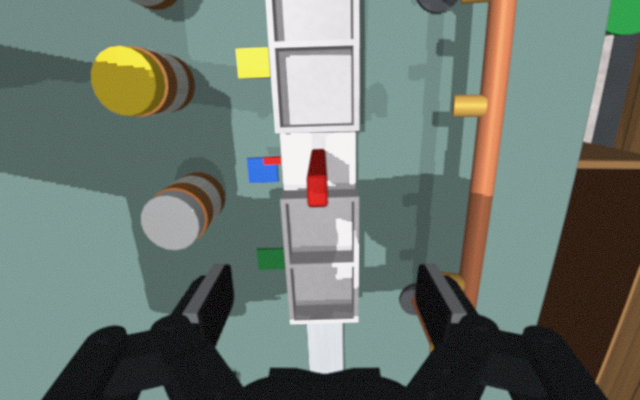

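The wrist view shows the handle top at (317,160) and the white tray below it, with the pipe well to the right. Descending on the handle now.

Call:
{"op": "drive_tool", "data": {"series": [{"travel": [-0.004,0.032,-0.0015],"yaw": -0.5},{"travel": [-0.004,0.032,-0.0015],"yaw": -0.5},{"travel": [-0.004,0.032,-0.0015],"yaw": -0.4},{"travel": [-0.001,0.028,0],"yaw": 0},{"travel": [0,0,0],"yaw": 0}]}}

```text
clock: 3.83
tool_pos: [0.6206, 0.0481, 0.1141]
eef_rot: [[0.035, 0.011, 0.999], [-0.999, 0.007, 0.035], [-0.007, -1.0, 0.011]]
contact_force: [-2.0, -0.3, -0.3]
grip_width: 0.0854
```

```bash
python3 - <<'E'
from h import *
plan([.6225,.041,.112],-88.3)
E
```

```text
at [0.6206 0.0481 0.1141] hd -88.01 F [-2.  -0.3 -0.3] w 0.0854 clk 3.8333
n 1 yaw/row 0.29
0 [0.007, 0.002, 0.002]
```

Call:
{"op": "drive_tool", "data": {"series": [{"travel": [0.006,0.001,0.001],"yaw": 0},{"travel": [0,0,0]},{"travel": [0,0,0]},{"travel": [0,0,0]},{"travel": [0,0,0]},{"travel": [0,0,0]},{"travel": [0,0,0]},{"travel": [0,0,0]}], "grip": 1, "grip_force": 40}}

```text
validation failed for argument at $.se...
```

Call:
{"op": "drive_tool", "data": {"series": [{"travel": [0.006,0.001,0.001],"yaw": 0},{"travel": [0,0,0],"yaw": 0},{"travel": [0,0,0],"yaw": 0},{"travel": [0,0,0],"yaw": 0},{"travel": [0,0,0],"yaw": 0},{"travel": [0,0,0],"yaw": 0},{"travel": [0,0,0],"yaw": 0},{"travel": [0,0,0],"yaw": 0}], "grip": 1, "grip_force": 40}}

```text
clock: 4.5
tool_pos: [0.6245, 0.0438, 0.1197]
eef_rot: [[0.038, 0.019, 0.999], [-0.999, 0.008, 0.038], [-0.007, -1.0, 0.019]]
contact_force: [4.9, 1.7, -12.4]
grip_width: 0.0153
```

Call:
{"op": "drive_tool", "data": {"series": [{"travel": [-0.01,0,0],"yaw": 0},{"travel": [-0.018,0,0],"yaw": 0},{"travel": [-0.018,0,0],"yaw": 0},{"travel": [-0.018,0,0],"yaw": 0},{"travel": [-0.018,0,0],"yaw": 0},{"travel": [-0.01,0,0],"yaw": 0}]}}

```text
clock: 5.0
tool_pos: [0.622, 0.1343, 0.1196]
eef_rot: [[0.033, 0.019, 0.999], [-0.999, 0.005, 0.033], [-0.004, -1.0, 0.019]]
contact_force: [5.3, -16.7, -9.4]
grip_width: 0.0154
```

```bash
python3 - <<'E'
from h import *
snap('top','t2')
plan([.6225,.143,.112],-88.3)
E
```

```text
at [0.622  0.1355 0.1197] hd -88.06 F [  5.4   3.5 -11.3] w 0.0151 clk 5.05
n 1 yaw/row 0.24
0 [-0.008, 0.008, 0.001]
```

Call:
{"op": "drive_tool", "data": {"series": [{"travel": [-0.004,0,0],"yaw": 0},{"travel": [-0.005,0,0],"yaw": 0},{"travel": [-0.005,0,0],"yaw": 0},{"travel": [-0.005,0,0],"yaw": 0},{"travel": [0,0,0],"yaw": 0}]}}

```text
clock: 5.47
tool_pos: [0.6216, 0.1492, 0.1198]
eef_rot: [[0.036, 0.018, 0.999], [-0.999, -0.003, 0.036], [0.004, -1.0, 0.018]]
contact_force: [4.0, 2.7, -11.2]
grip_width: 0.015
```

```bash
python3 - <<'E'
from h import *
snap('top','t3')
plan([.6225,.143,.112],-88.3)
p=cv2.imread('pics/t3.png')[140:240,200:440]; cv2.imwrite('pics/t3c.png',cv2.resize(p,None,fx=3.3,fy=3.3,interpolation=cv2.INTER_CUBIC))
E
```

```text
at [0.6216 0.1492 0.1198] hd -87.93 F [ 3.6 -2.2 -9.5] w 0.0154 clk 5.5167
n 1 yaw/row 0.37
0 [0.006, 0.008, 0.001]
```

View pics/t3c.png

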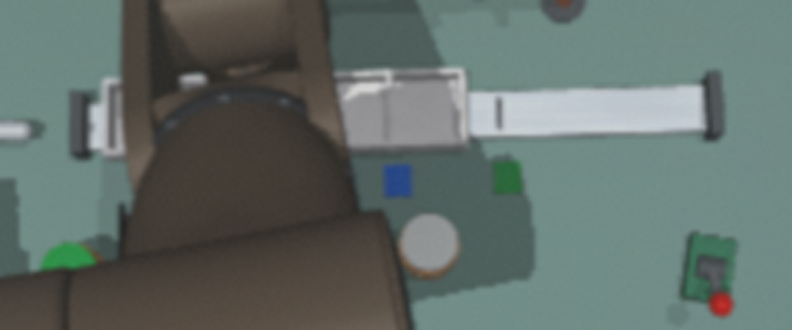

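Call:
{"op": "drive_tool", "data": {"series": [{"travel": [-0.005,0,0],"yaw": 0},{"travel": [-0.005,0,0],"yaw": 0},{"travel": [-0.005,0,0],"yaw": 0}]}}

```text
clock: 5.77
tool_pos: [0.6213, 0.1551, 0.12]
eef_rot: [[0.037, 0.017, 0.999], [-0.999, -0.013, 0.037], [0.014, -1.0, 0.016]]
contact_force: [4.3, -26.0, -3.4]
grip_width: 0.0155
```

Call:
{"op": "drive_tool", "data": {"series": [{"travel": [-0.005,0,0],"yaw": 0},{"travel": [-0.005,0,0],"yaw": 0}]}}

```text
clock: 5.93
tool_pos: [0.6212, 0.1577, 0.1202]
eef_rot: [[0.037, 0.016, 0.999], [-0.999, -0.022, 0.038], [0.023, -1.0, 0.015]]
contact_force: [4.8, -27.9, -4.8]
grip_width: 0.015
```

```bash
python3 - <<'E'
from h import *
p,d=snap('scene','s3'); snap('wrist','w3')
cv2.imwrite('pics/s3c.png',cv2.resize(cv2.cvtColor(p,cv2.COLOR_RGB2BGR)[180:340,170:430],None,fx=3,fy=3,interpolation=cv2.INTER_CUBIC))
plan([.6225,.143,.112],-88.3)
E
```

```text
at [0.6211 0.1578 0.1202] hd -87.86 F [  5.4 -33.9  -4. ] w 0.0152 clk 6.0333
n 1 yaw/row 0.44
0 [0.015, 0.008, 0.001]
```

View pics/s3c.png

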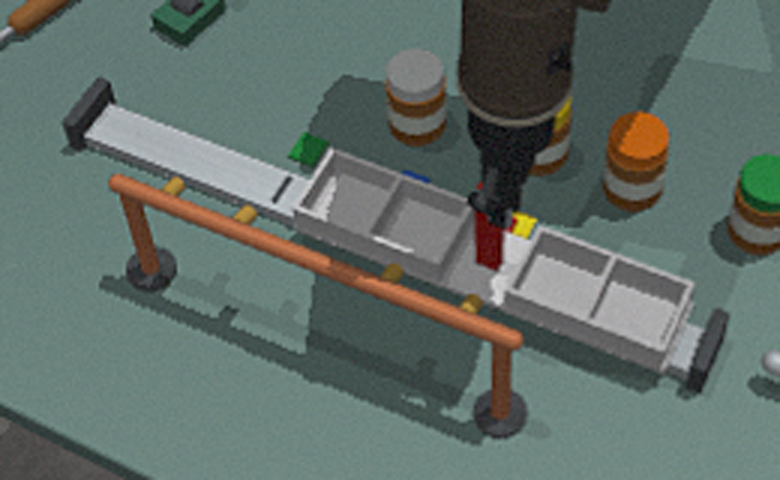

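View pics/w3.png

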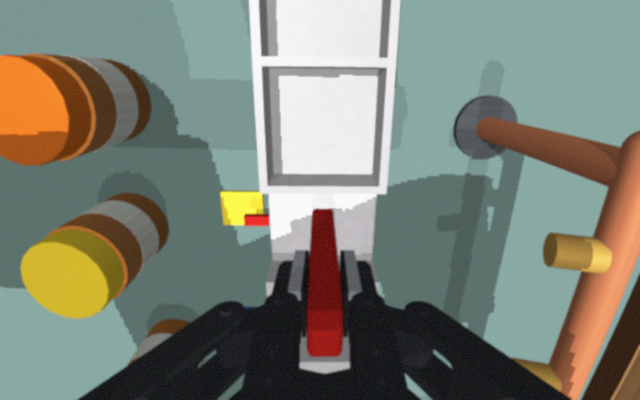

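```bash
python3 - <<'E'
from h import *
im=snap('wrist'); p,P=cloud('wrist',im); x,y,z=P[...,0],P[...,1],P[...,2]
hsv=cv2.cvtColor(p,cv2.COLOR_RGB2HSV); H,S,V=hsv[...,0].astype(int),hsv[...,1],hsv[...,2]
a=np.radians(1.7); s=y*np.cos(a)-x*np.sin(a)   # along rail
ye=(H>22)&(H<35)&(S>120)&(z<.02)&(x>.52); print('yellow',ye.sum(),np.round(np.nanmean(P[ye],0),4),'s',np.nanpercentile(s[ye],[1,50,99]))
rd=((H<6)|(H>174))&(S>120)&(x<.598)&(x>.54)&(z<.08); print('pointer',rd.sum(),np.round(np.nanmean(P[rd],0),4),'s',np.nanpercentile(s[rd],[1,50,99]))
m=((H<6)|(H>174))&(S>100)&(z>.08)&(x>.6)&(x<.65)
print('handle',m.sum(),np.round(np.nanpercentile(P[m],[1,50,99],axis=0),4))
m=((H<6)|(H>174))&(S>100)&(z>.148)&(z<.158)&(x>.6)&(x<.65)
print('handle top',m.sum(),np.round(np.nanpercentile(P[m],[1,50,99],axis=0),4))
for r in optics.mark_of('wrist','carrier_grip')[:2]+optics.mark_of('wrist','station_load')[:2]: print(r['confidence'],towld('wrist',r['position']))
E
```

```text
yellow 1179 [0.5515 0.1432 0.0034] s [0.10961246 0.12735972 0.13910145]
pointer 251 [0.5706 0.1415 0.0292] s [0.12038293 0.12454463 0.12823253]
handle 3981 [[0.6132 0.1316 0.0822]
 [0.6209 0.1546 0.1439]
 [0.6287 0.1588 0.1524]]
handle top 1766 [[0.6132 0.131  0.1483]
 [0.6211 0.1456 0.1511]
 [0.6288 0.156  0.1529]]
0.89 [0.62430347 0.14416532 0.12932744]
0.88 [0.62582111 0.14136816 0.12826789]
```

Call:
{"op": "drive_tool", "data": {"series": [{"travel": [0,0,0],"yaw": 0},{"travel": [0,0,0],"yaw": 0},{"travel": [0,-0.01,0],"yaw": 0},{"travel": [0,-0.03,0],"yaw": 0},{"travel": [0,-0.03,0],"yaw": 0},{"travel": [0,-0.02,0],"yaw": 0}], "grip": -1}}

```text
clock: 6.68
tool_pos: [0.6179, 0.1587, 0.2131]
eef_rot: [[0.036, 0.011, 0.999], [-0.999, -0.022, 0.036], [0.022, -1.0, 0.01]]
contact_force: [1.2, 0.5, 0.1]
grip_width: 0.0846
```

```bash
python3 - <<'E'
from h import *
im=snap('wrist','w4'); p,P=cloud('wrist',im); x,y,z=P[...,0],P[...,1],P[...,2]
print(np.round(get_obs()['eef_rot'],3).tolist())
m=(z>.148)&(z<.158)&(x>.6)&(x<.65)
print('handle top',m.sum(),np.round(np.nanpercentile(P[m],[2,50,98],axis=0),4))
p,P=cloud('top');x,y,z=P[...,0],P[...,1],P[...,2]
for n,(a,b) in dict(w=(.476,-.012),y=(.459,.12),o=(.452,.226),g=(.451,.36)).items():
    m=(np.hypot(x-a,y-b)<.05)&(z>.08)&(z<.098)
    q=P[m]; r=cv2.minEnclosingCircle(q[:,:2].astype(np.float32)) if len(q) else 0; print(n,m.sum(),r)
plan([.4775,-.0105,.2],-88.3)
E
```

```text
[[0.036, 0.016, 0.999], [-0.999, -0.021, 0.036], [0.021, -1.0, 0.015]]
handle top 795 [[0.616  0.1318 0.149 ]
 [0.6233 0.1454 0.155 ]
 [0.631  0.156  0.1564]]
w 228 ((0.47620514035224915, -0.011146527715027332), 0.02968333475291729)
y 0 0
o 0 0
g 231 ((0.4484362304210663, 0.3587952256202698), 0.03029833920300007)
at [0.6196 0.1592 0.215 ] hd -87.95 F [-0.3 -0.1 -0.1] w 0.0852 clk 6.7833
n 6 yaw/row 0.06
0 [0.027, 0.003, -0.025]
1 [0.027, 0.003, -0.025]
2 [0.027, 0.003, -0.025]
3 [0.027, 0.003, -0.025]
4 [0.028, 0.003, -0.025]
5 [0.028, 0.003, -0.025]
```

View pics/w4.png

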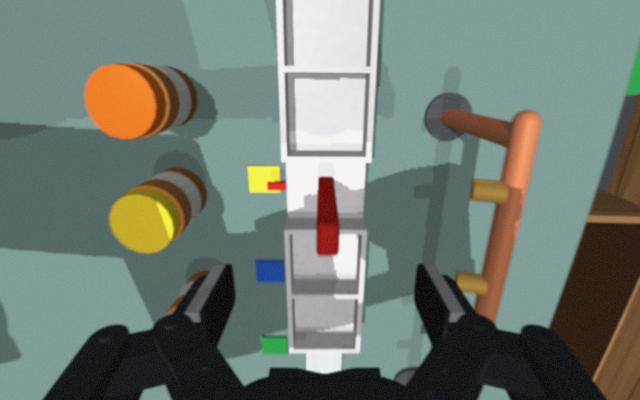

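Call:
{"op": "drive_tool", "data": {"series": [{"travel": [0.025,0.003,-0.025],"yaw": 0},{"travel": [0.025,0.003,-0.025],"yaw": 0},{"travel": [0.025,0.003,-0.025],"yaw": 0},{"travel": [0.025,0.003,-0.025],"yaw": 0},{"travel": [0.025,0.003,-0.025],"yaw": 0},{"travel": [0.02,0.003,-0.02],"yaw": 0},{"travel": [0,0,0],"yaw": 0}]}}

```text
clock: 7.37
tool_pos: [0.4764, 0.0085, 0.201]
eef_rot: [[0.042, 0.026, 0.999], [-0.999, -0.017, 0.043], [0.018, -1.0, 0.026]]
contact_force: [0.8, 0.5, -0.4]
grip_width: 0.0855
```

```bash
cat >> h.py <<'E'
COL=dict(w=(.477,-.0105),y=(.457,.121),o=(.455,.2265),g=(.450,.359))
def lids(cam,name=None,zt=.09,tol=.008,guess=COL):
    im=snap(cam,name); p,P=cloud(cam,im); x,y,z=P[...,0],P[...,1],P[...,2]
    for n,(a,b) in guess.items():
        m=(np.hypot(x-a,y-b)<.055)&(abs(z-zt)<tol)
        if m.sum()<60: continue
        q=P[m]; (c,r)=cv2.minEnclosingCircle(q[:,:2].astype(np.float32)); print(cam,n,m.sum(),'mean',np.round(q.mean(0),4),'circ',np.round(c,4),round(r,4))
E
python3 - <<'E'
from h import *
lids('wrist','w5'); lids('top')
plan([.4775,-.0105,.036],-88.3)
E
```

```text
wrist w 3556 mean [ 0.4795 -0.0092  0.0898] circ [ 0.4798 -0.0112] 0.0296
wrist y 5643 mean [0.458  0.1219 0.0899] circ [0.458  0.1214] 0.0297
top w 63 mean [ 0.4625 -0.0232  0.0901] circ [ 0.4635 -0.022 ] 0.0218
top o 229 mean [0.4531 0.2271 0.09  ] circ [0.4534 0.2273] 0.0294
top g 236 mean [0.4469 0.3587 0.0907] circ [0.4474 0.3592] 0.0303
at [0.4801 0.0103 0.2018] hd -87.6 F [ 0.5 -0.   0.8] w 0.0852 clk 7.4667
n 5 yaw/row 0.14
0 [0.004, 0.033, -0.001]
1 [0.004, 0.033, -0.001]
2 [0.004, 0.033, -0.001]
3 [0.004, 0.033, -0.001]
4 [0.004, 0.033, -0.001]
```

View pics/w5.png

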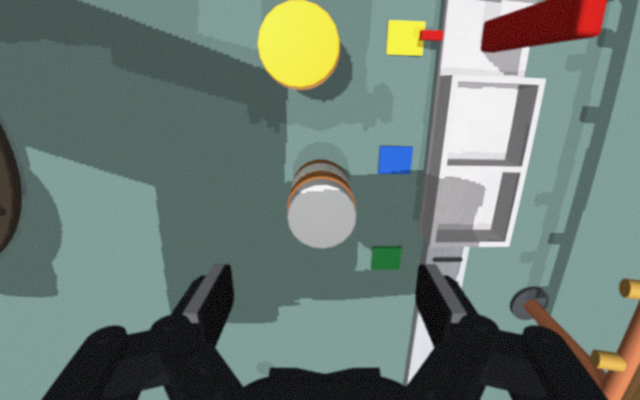

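```bash
cat >> h.py <<'E'
def plan(target,hd=None,step=.038,ystep=7.0):
    o=get_obs(); R=np.array(o['eef_rot']); t=np.array(o['tool_pos']); T=np.array(target,float)
    h0=np.degrees(np.arctan2(R[1,0],R[0,0])); dy=0 if hd is None else (h0-hd+180)%360-180
    print('at',np.round(t,4),'hd',round(h0,2),'tilt',np.round(R[:2,1],3),'F',np.round(o['contact_force'],1),'w',round(o['grip_width'],4),'clk',round(o['clock'],2))
    n=max(int(np.ceil(np.linalg.norm(T-t)/step)),int(np.ceil(abs(dy)/ystep)),1)
    d=(T-t); print('n',n,'yaw/row',round(dy/n,2),'total tool',np.round(R.T@d,4))
    if abs(dy)<8: print('row',np.round(R.T@d/n,4)); return
    for i in range(n):
        a=np.radians(dy/n*i); c,s=np.cos(a),np.sin(a)
        Ri=R@np.array([[c,0,s],[0,1,0],[-s,0,c]])
        print(i,np.round(Ri.T@d/n,3).tolist())
E
python3 - <<'E'
from h import *
plan([.479,-.011,.1],-88.3)
E
```

```text
at [0.4801 0.0103 0.2018] hd -87.6 tilt [ 0.03  -0.016] F [ 0.5 -0.   0.8] w 0.0852 clk 7.47
n 3 yaw/row 0.23 total tool [ 0.0194  0.1021 -0.005 ]
row [ 0.0065  0.034  -0.0017]
```

Call:
{"op": "drive_tool", "data": {"series": [{"travel": [0.0065,0.03,-0.0015],"yaw": 0.3},{"travel": [0.0065,0.03,-0.0015],"yaw": 0.3},{"travel": [0.005,0.025,-0.001],"yaw": 0.2},{"travel": [0,0,0],"yaw": 0}]}}

```text
clock: 7.8
tool_pos: [0.487, -0.0072, 0.1184]
eef_rot: [[0.029, 0.043, 0.999], [-0.999, -0.015, 0.03], [0.017, -0.999, 0.042]]
contact_force: [-1.3, -0.1, -0.3]
grip_width: 0.0852
```

```bash
python3 - <<'E'
from h import *
lids('wrist','w6')
plan([.479,-.011,.036],-88.3)
E
```

```text
wrist w 7213 mean [ 0.4784 -0.0091  0.0909] circ [ 0.4784 -0.0119] 0.0297
wrist y 5349 mean [0.4575 0.1055 0.0909] circ [0.4568 0.1147] 0.029
at [ 0.4878 -0.0069  0.1201] hd -88.33 tilt [ 0.044 -0.015] F [-0.3  0.   0.1] w 0.0854 clk 7.85
n 3 yaw/row -0.01 total tool [ 0.0024  0.0837 -0.0126]
row [ 0.0008  0.0279 -0.0042]
```

Call:
{"op": "drive_tool", "data": {"series": [{"travel": [0.001,0.028,-0.004],"yaw": 0},{"travel": [0.001,0.028,-0.004],"yaw": 0},{"travel": [0.001,0.02,-0.003],"yaw": 0},{"travel": [0,0,0],"yaw": 0}]}}

```text
clock: 8.18
tool_pos: [0.4883, -0.0088, 0.0475]
eef_rot: [[0.032, 0.055, 0.998], [-0.999, -0.016, 0.033], [0.017, -0.998, 0.054]]
contact_force: [-2.4, -0.2, 1.0]
grip_width: 0.0855
```

```bash
python3 - <<'E'
from h import *
plan([.479,-.0115,.036],-88.3); print(get_obs()['joints'])
E
```

```text
at [ 0.4883 -0.0088  0.0475] hd -88.18 tilt [ 0.055 -0.016] F [-2.4 -0.2  1. ] w 0.0855 clk 8.18
n 1 yaw/row 0.12 total tool [ 0.0022  0.011  -0.01  ]
row [ 0.0022  0.011  -0.01  ]
[ -4.07822709  30.34409006 123.68478944  -1.71801253  22.79584136
  -4.36258011]
```

Call:
{"op": "drive_tool", "data": {"series": [{"travel": [0.001,0.006,-0.006],"yaw": 0},{"travel": [0.001,0.004,-0.004],"yaw": 0},{"travel": [0,0,0],"yaw": 0}]}}

```text
clock: 8.43
tool_pos: [0.4817, -0.0101, 0.0398]
eef_rot: [[0.034, 0.059, 0.998], [-0.999, -0.016, 0.035], [0.018, -0.998, 0.058]]
contact_force: [-0.9, -0.1, 0.5]
grip_width: 0.0856
```

Call:
{"op": "drive_tool", "data": {"series": [{"travel": [0,0,0],"yaw": 0},{"travel": [0,0,0],"yaw": 0},{"travel": [0,0,0],"yaw": 0},{"travel": [0,0,0],"yaw": 0}], "grip": 1, "grip_force": 35}}

```text
clock: 8.77
tool_pos: [0.4827, -0.0099, 0.0432]
eef_rot: [[0.034, 0.061, 0.998], [-0.999, -0.016, 0.035], [0.018, -0.998, 0.061]]
contact_force: [0.2, -1.1, -4.0]
grip_width: 0.0612
```

```bash
python3 - <<'E'
from h import *
snap('scene','s7')
snap('wrist','w7')
plan([.479,-.0115,.036],-88.3)
E
```

```text
at [ 0.4827 -0.0099  0.043 ] hd -88.07 tilt [ 0.062 -0.016] F [-0.2  0.4 -3.5] w 0.0609 clk 8.87
n 1 yaw/row 0.23 total tool [ 0.0013  0.0068 -0.0042]
row [ 0.0013  0.0068 -0.0042]
```

View pics/w7.png

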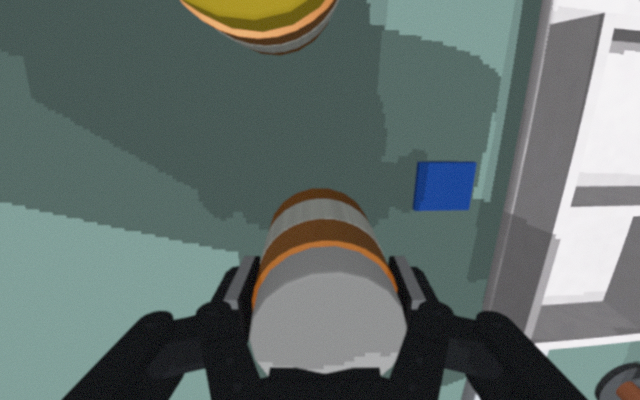

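Call:
{"op": "drive_tool", "data": {"series": [{"travel": [0,-0.02,0],"yaw": 0},{"travel": [0,-0.035,0],"yaw": 0},{"travel": [0,-0.035,0.005],"yaw": 0},{"travel": [0,-0.01,0.03],"yaw": 0},{"travel": [0,0,0.03],"yaw": 0}]}}

```text
clock: 9.28
tool_pos: [0.5354, -0.0058, 0.1494]
eef_rot: [[0.033, 0.052, 0.998], [-0.999, -0.015, 0.034], [0.017, -0.999, 0.051]]
contact_force: [1.0, -0.9, -2.8]
grip_width: 0.0612
```

```bash
python3 - <<'E'
from h import *
plan([.627,-.008,.135],-88.3)
E
```

```text
at [ 0.5354 -0.0058  0.1494] hd -88.1 tilt [ 0.052 -0.015] F [ 1.  -0.9 -2.8] w 0.0612 clk 9.28
n 3 yaw/row 0.07 total tool [0.005  0.0191 0.0906]
row [0.0017 0.0064 0.0302]
```

Call:
{"op": "drive_tool", "data": {"series": [{"travel": [0.0015,0.002,0.028],"yaw": 0},{"travel": [0.0015,0.002,0.028],"yaw": 0},{"travel": [0.001,0.002,0.02],"yaw": 0},{"travel": [0,0,0],"yaw": 0},{"travel": [0,0,0],"yaw": 0}]}}

```text
clock: 9.7
tool_pos: [0.6219, -0.0072, 0.1511]
eef_rot: [[0.033, 0.061, 0.998], [-0.999, -0.015, 0.034], [0.017, -0.998, 0.06]]
contact_force: [-1.4, 0.3, -4.3]
grip_width: 0.0611
```

```bash
python3 - <<'E'
from h import *
im=snap('wrist','w8')
p,P=cloud('wrist',im); x,y,z=P[...,0],P[...,1],P[...,2]
plan([.627,-.008,.135],-88.3)
m=(abs(z-.062)<.006)&(abs(x-.622)<.06)&(y>-.05)&(y<.4);q=P[m].astype(np.float32)
print(m.sum(),cv2.minAreaRect(q[:,:2]),q.mean(0),np.percentile(q[:,1],[0.5,99.5]))
E
```

```text
at [ 0.6218 -0.0073  0.1512] hd -88.11 tilt [ 0.061 -0.015] F [ 1.3  0.5 -3.3] w 0.0611 clk 9.75
n 1 yaw/row 0.19 total tool [0.0006 0.0165 0.0042]
row [0.0006 0.0165 0.0042]Traceback (most recent call last):
  File "<stdin>", line 6, in <module>
cv2.error: OpenCV(4.12.0) /io/opencv/modules/imgproc/src/convhull.cpp:143: error: (-215:Assertion failed) total >= 0 && (depth == CV_32F || depth == CV_32S) in function 'convexHull'
```

View pics/w8.png

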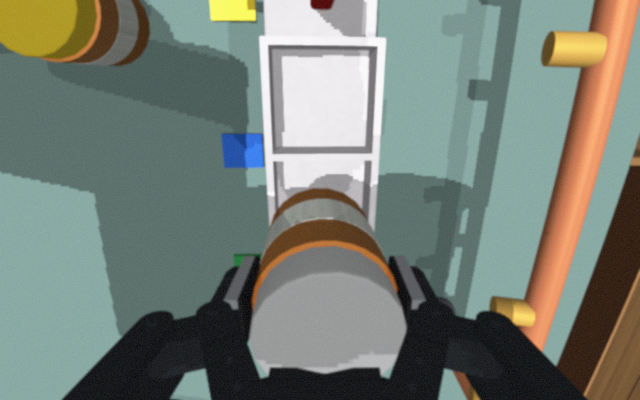

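```bash
python3 - <<'E'
from h import *
p,P=cloud('wrist'); x,y,z=P[...,0],P[...,1],P[...,2]
a=np.radians(1.7); s=y*np.cos(a)-(x-.621)*np.sin(a); t=(x-.621)*np.cos(a)+y*np.sin(a)
m=(abs(z-.062)<.008)&(abs(t)<.07)&(s>-.05)&(s<.3)&(p.min(-1)>120)
print(m.sum(),'z',np.median(z[m]))
h,e=np.histogram(s[m],np.arange(-.05,.18,.003)); print([(round(e[i],3),int(h[i])) for i in range(len(h)) if h[i]>0])
w=m&(s>.04)&(s<.1); h,e=np.histogram(t[w],np.arange(-.06,.06,.003)); print([(round(e[i],3),int(h[i])) for i in range(len(h)) if h[i]>0])
m=(z>.17)&(z<.22)&(abs(x-.62)<.06)&(abs(y)<.05)&(p.min(-1)>90); q=P[m]; print('lid',m.sum(),np.round(np.percentile(q,[1,50,99],axis=0),4))
m=(z>.04)&(z<.25)&(abs(x-.62)<.05)&(abs(y)<.06); q=P[m]; print(np.histogram(q[:,2],12))
E
```

```text
5038 z 0.0612283533321763
[(np.float64(-0.032), 3), (np.float64(-0.029), 13), (np.float64(-0.026), 23), (np.float64(-0.023), 32), (np.float64(-0.02), 40), (np.float64(-0.017), 52), (np.float64(-0.014), 48), (np.float64(-0.011), 58), (np.float64(-0.008), 56), (np.float64(-0.005), 52), (np.float64(-0.002), 56), (np.float64(0.001), 62), (np.float64(0.004), 63), (np.float64(0.007), 61), (np.float64(0.01), 67), (np.float64(0.013), 60), (np.float64(0.016), 63), (np.float64(0.019), 67), (np.float64(0.022), 68), (np.float64(0.025), 310), (np.float64(0.028), 485), (np.float64(0.031), 280), (np.float64(0.034), 73), (np.float64(0.037), 74), (np.float64(0.04), 69), (np.float64(0.043), 73), (np.float64(0.046), 70), (np.float64(0.049), 71), (np.float64(0.052), 68), (np.float64(0.055), 81), (np.float64(0.058), 74), (np.float64(0.061), 73), (np.float64(0.064), 76), (np.float64(0.067), 82), (np.float64(0.07), 86), (np.float64(0.073), 73), (np.float64(0.076), 88), (np.float64(0.079), 78), (np.float64(0.082), 86), (np.float64(0.085), 84), (np.float64(0.088), 85), (np.float64(0.091), 83), (np.float64(0.094), 88), (np.float64(0.097), 89), (np.float64(0.1), 90), (np.float64(0.103), 717), (np.float64(0.106), 487), (np.float64(0.13), 1)]
[(np.float64(-0.039), 205), (np.float64(-0.036), 412), (np.float64(-0.033), 154), (np.float64(0.036), 7), (np.float64(0.039), 490), (np.float64(0.042), 309)]
lid 16590 [[ 0.5842 -0.0239  0.1783]
 [ 0.6188  0.0025  0.198 ]
 [ 0.6529  0.0196  0.1993]]
(array([ 1002,  2502,     0,     0,   646,   905,  1454,  2879,  5288,
       17657,  5441,  9282]), array([0.0400073 , 0.05676815, 0.07352899, 0.09028984, 0.10705068,
       0.12381153, 0.14057238, 0.15733322, 0.17409407, 0.19085492,
       0.20761576, 0.22437661, 0.24113745]))
```

Call:
{"op": "drive_tool", "data": {"series": [{"travel": [0,0.018,-0.001],"yaw": 0},{"travel": [0,0.015,0],"yaw": 0},{"travel": [0,0,0],"yaw": 0}]}}

```text
clock: 10.05
tool_pos: [0.6195, -0.0077, 0.1181]
eef_rot: [[0.033, 0.06, 0.998], [-0.999, -0.015, 0.034], [0.017, -0.998, 0.06]]
contact_force: [-1.3, 0.5, -3.7]
grip_width: 0.0614
```

```bash
python3 - <<'E'
from h import *
plan([.6227,-.0074,.078],-88.3)
E
```

```text
at [ 0.6195 -0.0077  0.1181] hd -88.12 tilt [ 0.06  -0.015] F [-1.3  0.5 -3.7] w 0.0614 clk 10.05
n 2 yaw/row 0.09 total tool [-0.0009  0.0402  0.0008]
row [-0.0004  0.0201  0.0004]
```

Call:
{"op": "drive_tool", "data": {"series": [{"travel": [0,0.01,0.002],"yaw": 0},{"travel": [0,0.012,0.001],"yaw": 0},{"travel": [0,0.01,0.001],"yaw": 0}]}}

```text
clock: 10.3
tool_pos: [0.625, -0.0081, 0.0869]
eef_rot: [[0.033, 0.062, 0.998], [-0.999, -0.015, 0.034], [0.017, -0.998, 0.061]]
contact_force: [-0.2, -0.3, -3.6]
grip_width: 0.0608
```

```bash
python3 - <<'E'
from h import *
plan([.6227,-.0074,.076],-88.3)
E
```

```text
at [ 0.625  -0.0081  0.0869] hd -88.12 tilt [ 0.062 -0.015] F [-0.2 -0.3 -3.6] w 0.0608 clk 10.3
n 1 yaw/row 0.18 total tool [-0.001   0.0108 -0.0029]
row [-0.001   0.0108 -0.0029]
```

Call:
{"op": "drive_tool", "data": {"series": [{"travel": [0,0.006,-0.0025],"yaw": 0},{"travel": [0,0.004,-0.001],"yaw": 0}]}}

```text
clock: 10.47
tool_pos: [0.6216, -0.0084, 0.0744]
eef_rot: [[0.033, 0.06, 0.998], [-0.999, -0.015, 0.034], [0.017, -0.998, 0.06]]
contact_force: [0.4, -0.4, -3.1]
grip_width: 0.061
```

Call:
{"op": "drive_tool", "data": {"series": [{"travel": [0,0.003,0],"yaw": 0},{"travel": [0,0,0],"yaw": 0}]}}

```text
clock: 10.63
tool_pos: [0.622, -0.0085, 0.0729]
eef_rot: [[0.033, 0.062, 0.998], [-0.999, -0.015, 0.034], [0.018, -0.998, 0.061]]
contact_force: [0.4, -0.3, -3.1]
grip_width: 0.0612
```

Call:
{"op": "drive_tool", "data": {"series": [{"travel": [0,0.004,0],"yaw": 0},{"travel": [0,0,0],"yaw": 0}]}}

```text
clock: 10.8
tool_pos: [0.6227, -0.0088, 0.0716]
eef_rot: [[0.033, 0.064, 0.997], [-0.999, -0.016, 0.034], [0.018, -0.998, 0.063]]
contact_force: [0.3, -0.2, -2.9]
grip_width: 0.0616
```

```bash
python3 - <<'E'
from h import *
p,d=snap('scene','s9'); cv2.imwrite('pics/s9c.png',cv2.resize(cv2.cvtColor(p,cv2.COLOR_RGB2BGR)[170:330,180:380],None,fx=3.6,fy=3.6,interpolation=cv2.INTER_CUBIC))
plan([.6227,-.0074,.076],-88.3)
E
```

```text
at [ 0.6231 -0.0088  0.0716] hd -88.12 tilt [ 0.064 -0.016] F [-0.3  0.2 -3. ] w 0.0609 clk 10.85
n 1 yaw/row 0.18 total tool [-0.0013 -0.0044 -0.0001]
row [-0.0013 -0.0044 -0.0001]
```

View pics/s9c.png

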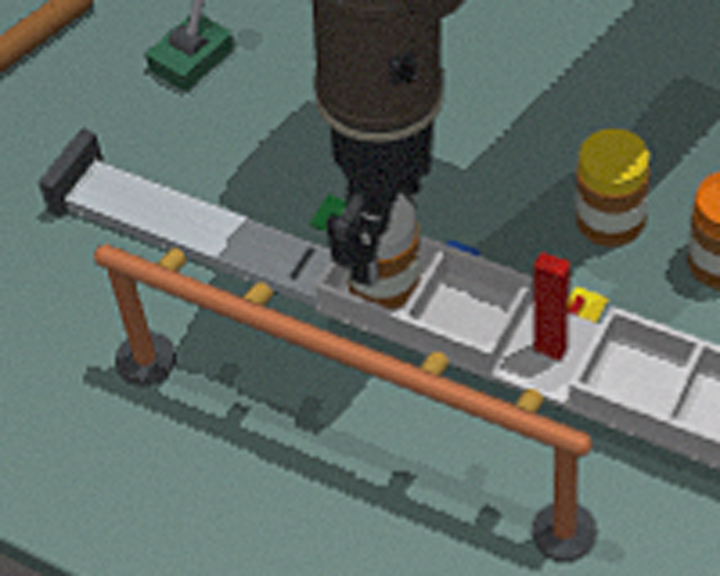

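```bash
python3 - <<'E'
from h import *
p,P=cloud('wrist'); x,y,z=P[...,0],P[...,1],P[...,2]
m=(z>.1)&(z<.15)&(abs(x-.62)<.04)&(abs(y)<.045)&(p.min(-1)>70); q=P[m]; print('lid',m.sum(),np.round(np.percentile(q,[1,25,50,75,99],axis=0),4))
p,P=cloud('scene'); x,y,z=P[...,0],P[...,1],P[...,2]
m=(z>.09)&(z<.15)&(abs(x-.62)<.06)&(abs(y)<.045)&(p.min(-1)>70); q=P[m]; print('lid',m.sum(),np.round(np.percentile(q,[1,25,50,75,99],axis=0),4))
E
```

```text
lid 16771 [[ 0.5863 -0.0226  0.1017]
 [ 0.6082 -0.0085  0.12  ]
 [ 0.6205  0.002   0.1212]
 [ 0.633   0.011   0.1217]
 [ 0.6549  0.0181  0.1422]]
lid 136 [[ 0.5972 -0.0211  0.0934]
 [ 0.6154  0.0021  0.1165]
 [ 0.627   0.007   0.1201]
 [ 0.6418  0.0126  0.122 ]
 [ 0.6604  0.0184  0.1475]]
```

Call:
{"op": "drive_tool", "data": {"series": [{"travel": [0,0,0],"yaw": 0},{"travel": [0,0,0],"yaw": 0},{"travel": [0,-0.01,0],"yaw": 0},{"travel": [0,-0.03,0],"yaw": 0},{"travel": [0,-0.03,0],"yaw": 0},{"travel": [0,-0.03,0],"yaw": 0}], "grip": -1}}

```text
clock: 11.45
tool_pos: [0.6128, -0.007, 0.1684]
eef_rot: [[0.033, 0.053, 0.998], [-0.999, -0.015, 0.034], [0.017, -0.998, 0.052]]
contact_force: [0.6, -0.3, -0.5]
grip_width: 0.0854
```

```bash
python3 - <<'E'
from h import *
im=snap('wrist','w10'); p,P=cloud('wrist',im); x,y,z=P[...,0],P[...,1],P[...,2]
m=(abs(z-.122)<.008)&(abs(x-.62)<.05)&(abs(y)<.06)&(p.min(-1)>60); q=P[m].astype(np.float32); print('lid',m.sum(),np.round(np.percentile(q,[1,50,99],axis=0),4),cv2.minEnclosingCircle(q[:,:2].copy()))
plan([.4575,.1215,.19],-88.3)
E
```

```text
lid 6251 [[ 0.5978 -0.039   0.1157]
 [ 0.6246 -0.0088  0.1277]
 [ 0.6523  0.0163  0.1291]] ((0.6254493594169617, -0.012422589585185051), 0.029684849083423615)
at [ 0.6155 -0.0071  0.1746] hd -88.12 tilt [ 0.06  -0.016] F [3.4 0.5 6.7] w 0.0856 clk 11.5
n 6 yaw/row 0.03 total tool [-0.1334 -0.0269 -0.1524]
row [-0.0222 -0.0045 -0.0254]
```

View pics/w10.png

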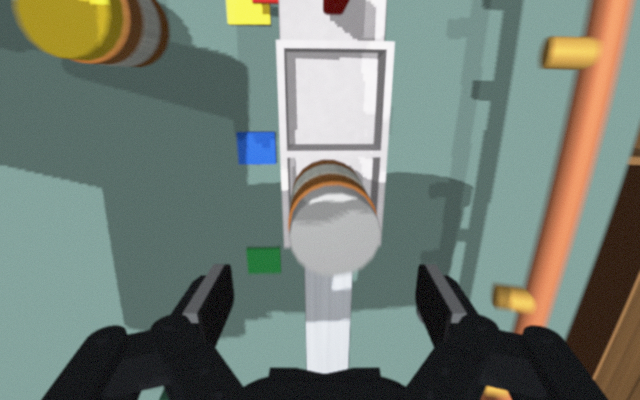

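Call:
{"op": "drive_tool", "data": {"series": [{"travel": [-0.021,-0.001,-0.025],"yaw": 0},{"travel": [-0.021,-0.001,-0.025],"yaw": 0},{"travel": [-0.021,0.0,-0.025],"yaw": 0},{"travel": [-0.021,0.0,-0.025],"yaw": 0},{"travel": [-0.021,0.01,-0.025],"yaw": 0},{"travel": [-0.02,0.02,-0.025],"yaw": 0},{"travel": [0,0,0],"yaw": 0}]}}

```text
clock: 12.08
tool_pos: [0.4633, 0.1151, 0.142]
eef_rot: [[0.028, 0.077, 0.997], [-0.999, -0.015, 0.029], [0.017, -0.997, 0.077]]
contact_force: [-1.6, -1.4, -1.4]
grip_width: 0.0856
```

```bash
python3 - <<'E'
from h import *
lids('wrist','w11'); lids('scene')
plan([.4585,.123,.04],-88.3)
E
```

```text
wrist y 6149 mean [0.4584 0.1224 0.0908] circ [0.4588 0.1201] 0.0297
wrist o 8264 mean [0.4576 0.2225 0.0909] circ [0.458  0.2256] 0.0295
scene y 237 mean [0.4596 0.1236 0.0886] circ [0.457 0.122] 0.0318
scene o 264 mean [0.4582 0.2273 0.0887] circ [0.4553 0.2267] 0.0328
scene g 282 mean [0.453  0.3596 0.0887] circ [0.4514 0.3604] 0.0308
at [0.4685 0.1143 0.1444] hd -88.36 tilt [ 0.083 -0.014] F [ 0.7 -1.   0.3] w 0.0853 clk 12.18
n 3 yaw/row -0.02 total tool [-0.0108  0.1031 -0.0183]
row [-0.0036  0.0344 -0.0061]
```

Call:
{"op": "drive_tool", "data": {"series": [{"travel": [0,-0.035,0.008],"yaw": 0},{"travel": [0,-0.03,0.03],"yaw": 0},{"travel": [-0.004,-0.008,0.035],"yaw": 0},{"travel": [-0.008,0,0.035],"yaw": 0},{"travel": [-0.008,0,0.03],"yaw": 0},{"travel": [0,0,0],"yaw": 0}]}}

```text
clock: 12.68
tool_pos: [0.609, 0.1376, 0.2377]
eef_rot: [[0.027, 0.09, 0.996], [-1.0, -0.013, 0.028], [0.016, -0.996, 0.089]]
contact_force: [-1.7, -1.1, -0.6]
grip_width: 0.0852
```

```bash
python3 - <<'E'
from h import *
plan([.623,.143,.115],-88.3)
E
```

```text
at [0.609  0.1376 0.2377] hd -88.47 tilt [ 0.09  -0.013] F [-1.7 -1.1 -0.6] w 0.0852 clk 12.68
n 4 yaw/row -0.04 total tool [-0.007   0.1234  0.0032]
row [-0.0017  0.0309  0.0008]
```

Call:
{"op": "drive_tool", "data": {"series": [{"travel": [-0.002,0.03,0.001],"yaw": 0},{"travel": [-0.002,0.03,0.001],"yaw": 0},{"travel": [-0.002,0.03,0.001],"yaw": 0},{"travel": [-0.001,0.025,0],"yaw": 0}]}}

```text
clock: 13.02
tool_pos: [0.6361, 0.142, 0.1304]
eef_rot: [[0.023, 0.11, 0.994], [-1.0, -0.01, 0.025], [0.013, -0.994, 0.11]]
contact_force: [0.0, -0.5, 0.2]
grip_width: 0.085
```

```bash
python3 - <<'E'
from h import *
plan([.623,.143,.115],-88.3)
E
```

```text
at [0.6361 0.142  0.1304] hd -88.66 tilt [ 0.11 -0.01] F [ 0.  -0.5  0.2] w 0.085 clk 13.02
n 1 yaw/row -0.36 total tool [-0.0015  0.0138 -0.0146]
row [-0.0015  0.0138 -0.0146]
```

Call:
{"op": "drive_tool", "data": {"series": [{"travel": [-0.001,0.012,-0.014],"yaw": 0},{"travel": [0,0,0],"yaw": 0},{"travel": [0,0,0],"yaw": 0},{"travel": [0,0,0],"yaw": 0},{"travel": [0,0,0],"yaw": 0},{"travel": [0,0,0],"yaw": 0},{"travel": [0,0,0],"yaw": 0}], "grip": 1, "grip_force": 40}}

```text
clock: 13.6
tool_pos: [0.6234, 0.1387, 0.1149]
eef_rot: [[0.019, 0.101, 0.995], [-1.0, -0.012, 0.021], [0.014, -0.995, 0.1]]
contact_force: [23.1, 1.7, -38.2]
grip_width: 0.0176
```

Call:
{"op": "drive_tool", "data": {"series": [{"travel": [0,0,0.004],"yaw": 0},{"travel": [0,0,0.004],"yaw": 0},{"travel": [0,0,0.004],"yaw": 0},{"travel": [0,0,0.004],"yaw": 0}]}}

```text
clock: 13.93
tool_pos: [0.6232, 0.1381, 0.1146]
eef_rot: [[0.018, 0.068, 0.997], [-1.0, -0.015, 0.019], [0.016, -0.998, 0.068]]
contact_force: [-21.1, 4.5, 0.9]
grip_width: 0.0169
```

Call:
{"op": "drive_tool", "data": {"series": [{"travel": [0,0,0.005],"yaw": 0},{"travel": [0,0,0.005],"yaw": 0},{"travel": [0,0,0.005],"yaw": 0},{"travel": [0,0,0.005],"yaw": 0},{"travel": [0,0,0.005],"yaw": 0},{"travel": [0,0,0.005],"yaw": 0}]}}

```text
clock: 14.43
tool_pos: [0.6219, 0.1379, 0.1138]
eef_rot: [[0.019, 0.006, 1.0], [-1.0, -0.02, 0.019], [0.021, -1.0, 0.006]]
contact_force: [-30.0, 2.7, 6.9]
grip_width: 0.0154
```

Call:
{"op": "drive_tool", "data": {"series": [{"travel": [0,0,0.005],"yaw": 0},{"travel": [0,0,0.005],"yaw": 0},{"travel": [0,0,0.005],"yaw": 0},{"travel": [0,0,0],"yaw": 0}]}}

```text
clock: 14.77
tool_pos: [0.6207, 0.1379, 0.114]
eef_rot: [[0.02, -0.025, 0.999], [-1.0, -0.023, 0.02], [0.023, -0.999, -0.026]]
contact_force: [21.0, -0.1, -36.9]
grip_width: 0.0157
```

Call:
{"op": "drive_tool", "data": {"series": [{"travel": [0,0,0],"yaw": 0},{"travel": [0,0,0],"yaw": 0},{"travel": [0,-0.01,0],"yaw": 0},{"travel": [0,-0.03,0],"yaw": 0},{"travel": [0,-0.03,0],"yaw": 0},{"travel": [0,-0.02,0],"yaw": 0}], "grip": -1}}

```text
clock: 15.27
tool_pos: [0.6238, 0.1396, 0.2098]
eef_rot: [[0.02, -0.025, 0.999], [-1.0, -0.023, 0.019], [0.022, -0.999, -0.026]]
contact_force: [0.7, 0.2, -0.6]
grip_width: 0.0851
```

```bash
python3 - <<'E'
from h import *
snap('wrist','w12')
plan([.4585,.123,.13],-88.3)
E
```

```text
at [0.6258 0.14   0.2138] hd -88.86 tilt [-0.02  -0.022] F [2.  0.  4.1] w 0.0852 clk 15.32
n 5 yaw/row -0.11 total tool [ 0.0119  0.0875 -0.1659]
row [ 0.0024  0.0175 -0.0332]
```

View pics/w12.png

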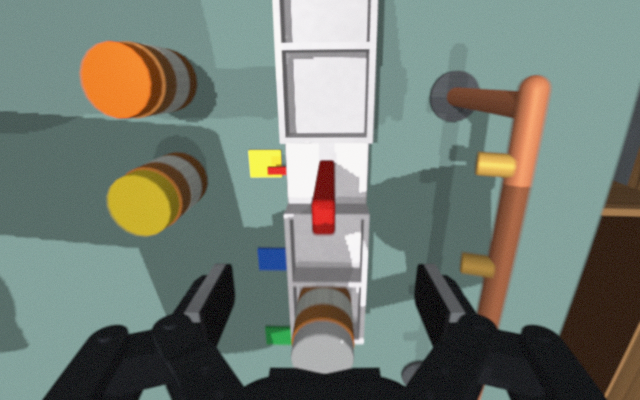

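Call:
{"op": "drive_tool", "data": {"series": [{"travel": [0.001,0,-0.012],"yaw": 0},{"travel": [0.002,0.005,-0.024],"yaw": 0},{"travel": [0.002,0.01,-0.024],"yaw": 0},{"travel": [0.002,0.014,-0.024],"yaw": 0},{"travel": [0.002,0.014,-0.024],"yaw": 0},{"travel": [0.002,0.014,-0.024],"yaw": 0},{"travel": [0.001,0.012,-0.018],"yaw": 0},{"travel": [0,0.008,-0.01],"yaw": 0}]}}

```text
clock: 15.98
tool_pos: [0.4623, 0.1226, 0.148]
eef_rot: [[0.018, 0.0, 1.0], [-1.0, -0.018, 0.018], [0.018, -1.0, -0.0]]
contact_force: [1.3, 0.9, -0.7]
grip_width: 0.0849
```

```bash
python3 - <<'E'
from h import *
plan([.4585,.123,.038],-88.3)
E
```

```text
at [0.4623 0.1226 0.148 ] hd -88.95 tilt [ 0.    -0.018] F [ 1.3  0.9 -0.7] w 0.0849 clk 15.98
n 3 yaw/row -0.22 total tool [-0.0024  0.11   -0.0038]
row [-0.0008  0.0367 -0.0013]
```

Tilt is back near zero. Descending on the yellow jar.

Call:
{"op": "drive_tool", "data": {"series": [{"travel": [0,0.018,-0.001],"yaw": 0},{"travel": [0,0.025,-0.001],"yaw": 0},{"travel": [0,0.025,-0.001],"yaw": 0},{"travel": [0,0.02,-0.001],"yaw": 0},{"travel": [0,0.01,0],"yaw": 0}]}}

```text
clock: 16.4
tool_pos: [0.4541, 0.1203, 0.0513]
eef_rot: [[0.019, 0.006, 1.0], [-1.0, -0.017, 0.019], [0.017, -1.0, 0.006]]
contact_force: [-1.2, 0.8, -0.9]
grip_width: 0.0853
```

```bash
python3 - <<'E'
from h import *
lids('wrist')
plan([.4585,.122,.036],-88.3)
E
```

```text
wrist y 17391 mean [0.4554 0.1246 0.0885] circ [0.4568 0.1293] 0.0534
wrist o 18639 mean [0.4545 0.2159 0.0884] circ [0.4546 0.223 ] 0.0293
at [0.4535 0.1202 0.0504] hd -88.94 tilt [ 0.004 -0.017] F [-2.2 -1.  -2.4] w 0.0857 clk 16.45
n 1 yaw/row -0.64 total tool [-0.002   0.0144  0.0049]
row [-0.002   0.0144  0.0049]
```

Call:
{"op": "drive_tool", "data": {"series": [{"travel": [-0.001,0.009,0.002],"yaw": -0.3},{"travel": [0,0.006,0.002],"yaw": -0.3},{"travel": [0,0,0],"yaw": 0}]}}

```text
clock: 16.7
tool_pos: [0.4579, 0.1211, 0.0356]
eef_rot: [[0.03, 0.006, 1.0], [-0.999, -0.017, 0.03], [0.017, -1.0, 0.005]]
contact_force: [0.1, 0.4, 0.2]
grip_width: 0.0853
```

Call:
{"op": "drive_tool", "data": {"series": [{"travel": [0,0,0],"yaw": 0},{"travel": [0,0,0],"yaw": 0},{"travel": [0,0,0],"yaw": 0},{"travel": [0,0,0],"yaw": 0}], "grip": 1, "grip_force": 35}}

```text
clock: 17.03
tool_pos: [0.4588, 0.1212, 0.0374]
eef_rot: [[0.03, 0.008, 1.0], [-0.999, -0.016, 0.03], [0.017, -1.0, 0.007]]
contact_force: [-0.8, 0.4, -1.8]
grip_width: 0.061
```

```bash
python3 - <<'E'
from h import *
plan([.621,.0685,.15],-88.3)
E
```

```text
at [0.4588 0.1212 0.0374] hd -88.28 tilt [ 0.008 -0.016] F [-0.8  0.4 -1.8] w 0.061 clk 17.03
n 6 yaw/row 0.0 total tool [ 0.0594 -0.1105  0.1613]
row [ 0.0099 -0.0184  0.0269]
```

Call:
{"op": "drive_tool", "data": {"series": [{"travel": [0,-0.015,0],"yaw": 0},{"travel": [0,-0.03,0],"yaw": 0},{"travel": [0.012,-0.03,0.005],"yaw": 0},{"travel": [0.018,-0.025,0.015],"yaw": 0},{"travel": [0.018,0,0.03],"yaw": 0},{"travel": [0.008,0,0.034],"yaw": 0},{"travel": [0,0,0.034],"yaw": 0},{"travel": [0,0,0.025],"yaw": 0}]}}

```text
clock: 17.7
tool_pos: [0.6015, 0.0685, 0.1471]
eef_rot: [[0.032, 0.006, 0.999], [-0.999, -0.017, 0.032], [0.018, -1.0, 0.005]]
contact_force: [0.1, -0.1, -2.5]
grip_width: 0.0613
```

```bash
python3 - <<'E'
from h import *
plan([.622,.0685,.13],-88.3)
E
```

```text
at [0.6015 0.0685 0.1471] hd -88.16 tilt [ 0.006 -0.017] F [ 0.1 -0.1 -2.5] w 0.0613 clk 17.7
n 1 yaw/row 0.14 total tool [0.0004 0.0172 0.0204]
row [0.0004 0.0172 0.0204]
```

Call:
{"op": "drive_tool", "data": {"series": [{"travel": [0,0.005,0.012],"yaw": 0},{"travel": [0,0.008,0.004],"yaw": 0},{"travel": [0,0,0],"yaw": 0}]}}

```text
clock: 17.95
tool_pos: [0.6242, 0.0681, 0.1349]
eef_rot: [[0.03, 0.012, 0.999], [-0.999, -0.017, 0.031], [0.017, -1.0, 0.011]]
contact_force: [-1.0, -0.1, -2.7]
grip_width: 0.0607
```

```bash
python3 - <<'E'
from h import *
plan([.622,.0685,.0694],-88.3)
im=snap('wrist','w13'); p,P=cloud('wrist',im); x,y,z=P[...,0],P[...,1],P[...,2]
m=(abs(z-.062)<.008)&(abs(x-.621)<.07)&(y>.17)&(y<.3)&(p.min(-1)>120)
for lo,hi in ((.19,.25),):
    w=m&(y>lo)&(y<hi); h,e=np.histogram(x[w],np.arange(.56,.68,.003)); print([(round(e[i],3),int(h[i])) for i in range(len(h)) if h[i]>5])
h,e=np.histogram(y[m],np.arange(.15,.3,.003)); print([(round(e[i],3),int(h[i])) for i in range(len(h)) if h[i]>150])
E
```

```text
at [0.6242 0.0681 0.1349] hd -88.26 tilt [ 0.012 -0.017] F [-1.  -0.1 -2.7] w 0.0607 clk 17.95
n 2 yaw/row 0.02 total tool [-0.0016  0.0654 -0.0029]
row [-0.0008  0.0327 -0.0014]
[(np.float64(0.578), 90), (np.float64(0.581), 104), (np.float64(0.653), 72), (np.float64(0.656), 118), (np.float64(0.659), 50)]
[(np.float64(0.174), 668), (np.float64(0.177), 697), (np.float64(0.18), 179)]
```

View pics/w13.png

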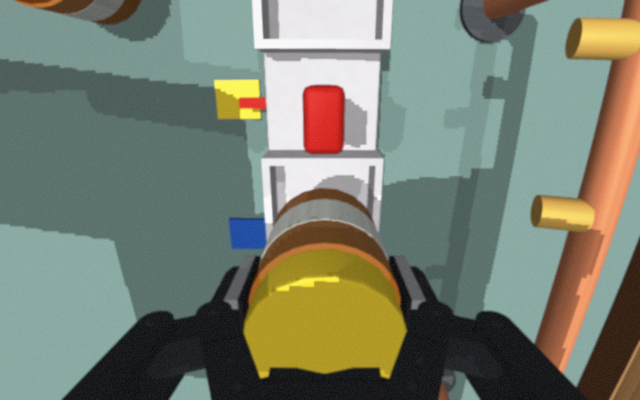

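Call:
{"op": "drive_tool", "data": {"series": [{"travel": [0,0.015,-0.002],"yaw": 0},{"travel": [0,0.02,-0.001],"yaw": 0},{"travel": [0,0.012,0],"yaw": 0}]}}

```text
clock: 18.25
tool_pos: [0.6192, 0.0678, 0.0899]
eef_rot: [[0.031, 0.014, 0.999], [-0.999, -0.017, 0.032], [0.017, -1.0, 0.013]]
contact_force: [-0.7, 0.7, -2.8]
grip_width: 0.0607
```

```bash
python3 - <<'E'
from h import *
plan([.6225,.0675,.0694],-88.3)
E
```

```text
at [0.6192 0.0678 0.0899] hd -88.21 tilt [ 0.014 -0.017] F [-0.7  0.7 -2.8] w 0.0607 clk 18.25
n 1 yaw/row 0.09 total tool [0.     0.0205 0.003 ]
row [0.     0.0205 0.003 ]
```

Call:
{"op": "drive_tool", "data": {"series": [{"travel": [0,0.01,0.002],"yaw": 0},{"travel": [0,0.007,0.001],"yaw": 0},{"travel": [0,0.003,0],"yaw": 0}]}}

```text
clock: 18.5
tool_pos: [0.6199, 0.0677, 0.0682]
eef_rot: [[0.032, 0.01, 0.999], [-0.999, -0.017, 0.032], [0.017, -1.0, 0.01]]
contact_force: [-21.5, -0.9, 55.5]
grip_width: 0.0611
```

```bash
cat >> h.py <<'E'
def lidz(cx,cy):
    p,P=cloud('wrist'); x,y,z=P[...,0],P[...,1],P[...,2]
    m=(z>.1)&(z<.15)&(abs(x-cx)<.025)&(abs(y-cy-.01)<.015); print('lid z',m.sum(),np.round(np.percentile(z[m],[10,50,90]),4))
E
python3 - <<'E'
from h import *
plan([.6225,.0675,.0694],-88.3); lidz(.6225,.0675)
E
```

```text
at [0.6199 0.0677 0.0682] hd -88.17 tilt [ 0.01  -0.017] F [-21.5  -0.9  55.5] w 0.0611 clk 18.5
n 1 yaw/row 0.13 total tool [ 0.0003 -0.0012  0.0026]
row [ 0.0003 -0.0012  0.0026]
lid z 16002 [0.1204 0.1218 0.1474]
```

Call:
{"op": "drive_tool", "data": {"series": [{"travel": [0,0,0],"yaw": 0},{"travel": [0,0,0],"yaw": 0},{"travel": [0,-0.01,0],"yaw": 0},{"travel": [0,-0.03,0],"yaw": 0},{"travel": [0,-0.035,0],"yaw": 0},{"travel": [0,-0.03,0],"yaw": 0}], "grip": -1}}

```text
clock: 19.05
tool_pos: [0.6154, 0.0696, 0.1739]
eef_rot: [[0.032, 0.001, 0.999], [-0.999, -0.018, 0.032], [0.018, -1.0, 0.001]]
contact_force: [0.7, -0.7, 0.1]
grip_width: 0.0852
```

```bash
python3 - <<'E'
from h import *
lids('wrist','w14',zt=.122,guess=dict(y=(.623,.067),w=(.625,-.012)))
lids('wrist'); lids('scene')
plan([.4555,.2265,.19],-88.3)
E
```

```text
wrist y 6507 mean [0.623  0.0665 0.1267] circ [0.6236 0.0542] 0.0428
wrist w 4607 mean [ 0.625  -0.0064  0.1263] circ [0.6246 0.0007] 0.0426
wrist o 719 mean [0.4573 0.2019 0.0865] circ [0.4554 0.2059] 0.0218
scene o 260 mean [0.4581 0.2278 0.0888] circ [0.4562 0.2243] 0.0329
scene g 280 mean [0.4532 0.3597 0.0886] circ [0.4543 0.361 ] 0.0331
at [0.6174 0.0697 0.1752] hd -88.15 tilt [ 0.007 -0.017] F [ 0.9  0.6 -0.4] w 0.0852 clk 19.2
n 6 yaw/row 0.02 total tool [-0.1617 -0.0186 -0.1566]
row [-0.0269 -0.0031 -0.0261]
```

View pics/w14.png

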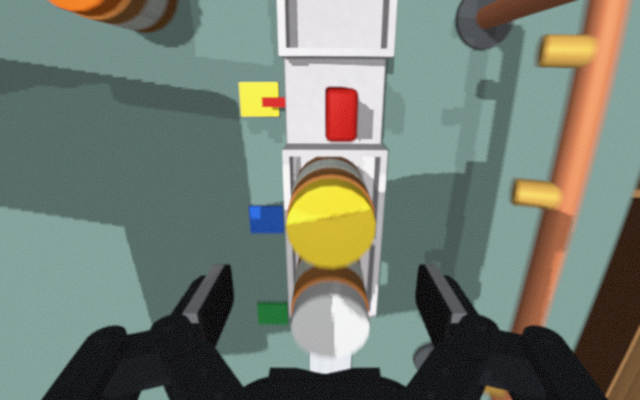

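Call:
{"op": "drive_tool", "data": {"series": [{"travel": [-0.015,-0.006,-0.015],"yaw": 0},{"travel": [-0.026,0,-0.026],"yaw": 0},{"travel": [-0.026,0,-0.026],"yaw": 0},{"travel": [-0.026,0,-0.026],"yaw": 0},{"travel": [-0.026,0.01,-0.026],"yaw": 0},{"travel": [-0.022,0.015,-0.02],"yaw": 0},{"travel": [-0.012,0.01,-0.01],"yaw": 0},{"travel": [0,0,0],"yaw": 0}]}}

```text
clock: 19.87
tool_pos: [0.4569, 0.2201, 0.1408]
eef_rot: [[0.028, 0.008, 1.0], [-0.999, -0.018, 0.028], [0.018, -1.0, 0.008]]
contact_force: [0.1, -0.2, -0.5]
grip_width: 0.0856
```

```bash
python3 - <<'E'
from h import *
lids('wrist','w15')
plan([.456,.2265,.036],-88.3)
E
```

```text
wrist o 6137 mean [0.4559 0.2279 0.0899] circ [0.4561 0.2258] 0.0296
wrist g 2679 mean [0.4502 0.3405 0.0898] circ [0.4499 0.3477] 0.0265
at [0.458  0.2196 0.1415] hd -88.4 tilt [ 0.009 -0.018] F [-1.1 -0.8 -0.8] w 0.0854 clk 19.92
n 3 yaw/row -0.03 total tool [-0.0089  0.1053 -0.0027]
row [-0.003   0.0351 -0.0009]
```

Call:
{"op": "drive_tool", "data": {"series": [{"travel": [-0.002,0.018,-0.001],"yaw": 0},{"travel": [-0.002,0.025,0],"yaw": 0},{"travel": [-0.002,0.025,0],"yaw": 0},{"travel": [-0.001,0.018,0],"yaw": 0},{"travel": [0,0.006,0],"yaw": 0},{"travel": [0,0,0],"yaw": 0}]}}

```text
clock: 20.42
tool_pos: [0.4641, 0.2234, 0.0486]
eef_rot: [[0.027, 0.015, 1.0], [-0.999, -0.016, 0.028], [0.017, -1.0, 0.015]]
contact_force: [-0.3, -1.2, 0.1]
grip_width: 0.0855
```

```bash
python3 - <<'E'
from h import *
plan([.456,.2265,.036],-88.3)
E
```

```text
at [0.4641 0.2234 0.0486] hd -88.43 tilt [ 0.015 -0.016] F [-0.3 -1.2  0.1] w 0.0855 clk 20.42
n 1 yaw/row -0.13 total tool [-0.0035  0.0124 -0.0082]
row [-0.0035  0.0124 -0.0082]
```

Call:
{"op": "drive_tool", "data": {"series": [{"travel": [-0.002,0.007,-0.005],"yaw": 0},{"travel": [-0.001,0.005,-0.003],"yaw": 0},{"travel": [0,0,0],"yaw": 0}]}}

```text
clock: 20.67
tool_pos: [0.4577, 0.2254, 0.0373]
eef_rot: [[0.025, 0.017, 1.0], [-1.0, -0.015, 0.026], [0.016, -1.0, 0.017]]
contact_force: [-0.3, 0.6, 0.1]
grip_width: 0.0853
```

Call:
{"op": "drive_tool", "data": {"series": [{"travel": [0,0,0],"yaw": 0},{"travel": [0,0,0],"yaw": 0},{"travel": [0,0,0],"yaw": 0},{"travel": [0,0,0],"yaw": 0}], "grip": 1, "grip_force": 35}}

```text
clock: 21.0
tool_pos: [0.458, 0.2258, 0.0393]
eef_rot: [[0.026, 0.019, 0.999], [-1.0, -0.015, 0.026], [0.015, -1.0, 0.019]]
contact_force: [0.0, -0.5, -3.4]
grip_width: 0.0609
```

```bash
python3 - <<'E'
from h import *
plan([.618,.2165,.14],-88.3)
E
```

```text
at [0.458  0.2258 0.0393] hd -88.51 tilt [ 0.019 -0.015] F [ 0.  -0.5 -3.4] w 0.0609 clk 21.0
n 5 yaw/row -0.04 total tool [ 0.0149 -0.0975  0.1615]
row [ 0.003  -0.0195  0.0323]
```

Call:
{"op": "drive_tool", "data": {"series": [{"travel": [0,-0.015,0],"yaw": 0},{"travel": [0,-0.03,0],"yaw": 0},{"travel": [0.002,-0.03,0.01],"yaw": 0},{"travel": [0.004,-0.022,0.025],"yaw": 0},{"travel": [0.003,0,0.034],"yaw": 0},{"travel": [0.003,0,0.034],"yaw": 0},{"travel": [0.001,0,0.03],"yaw": 0},{"travel": [0,0,0.016],"yaw": 0}]}}

```text
clock: 21.67
tool_pos: [0.6063, 0.2174, 0.1462]
eef_rot: [[0.03, 0.018, 0.999], [-0.999, -0.016, 0.03], [0.016, -1.0, 0.017]]
contact_force: [-0.3, 0.2, -2.9]
grip_width: 0.0613
```

```bash
python3 - <<'E'
from h import *
plan([.6195,.2165,.13],-88.3)
E
```

```text
at [0.6063 0.2174 0.1462] hd -88.3 tilt [ 0.018 -0.016] F [-0.3  0.2 -2.9] w 0.0613 clk 21.67
n 1 yaw/row 0.0 total tool [0.001  0.0165 0.0129]
row [0.001  0.0165 0.0129]
```

Call:
{"op": "drive_tool", "data": {"series": [{"travel": [0,0.006,0.008],"yaw": 0},{"travel": [0,0.01,0.003],"yaw": 0},{"travel": [0,0.005,0],"yaw": 0},{"travel": [0,0,0],"yaw": 0}]}}

```text
clock: 22.0
tool_pos: [0.6201, 0.217, 0.1231]
eef_rot: [[0.028, 0.019, 0.999], [-0.999, -0.015, 0.029], [0.016, -1.0, 0.018]]
contact_force: [-0.4, -0.9, -4.1]
grip_width: 0.0609
```

```bash
python3 - <<'E'
from h import *
plan([.6195,.217,.0713],-88.3)
E
```

```text
at [0.6201 0.217  0.1231] hd -88.37 tilt [ 0.019 -0.015] F [-0.4 -0.9 -4.1] w 0.0609 clk 22.0
n 2 yaw/row -0.04 total tool [-0.0009  0.0518 -0.0016]
row [-0.0004  0.0259 -0.0008]
```

Call:
{"op": "drive_tool", "data": {"series": [{"travel": [0,0.015,-0.001],"yaw": 0},{"travel": [0,0.017,-0.001],"yaw": 0},{"travel": [0,0.008,0],"yaw": 0},{"travel": [0,0.004,0],"yaw": 0}]}}

```text
clock: 22.33
tool_pos: [0.6145, 0.2167, 0.0772]
eef_rot: [[0.03, 0.016, 0.999], [-0.999, -0.016, 0.031], [0.017, -1.0, 0.016]]
contact_force: [6.2, -0.3, 1.7]
grip_width: 0.061
```

```bash
python3 - <<'E'
from h import *
plan([.6195,.217,.0713],-88.3)
E
```

```text
at [0.6145 0.2167 0.0772] hd -88.26 tilt [ 0.016 -0.016] F [ 6.2 -0.3  1.7] w 0.061 clk 22.33
n 1 yaw/row 0.04 total tool [-0.0003  0.006   0.0049]
row [-0.0003  0.006   0.0049]
```

Call:
{"op": "drive_tool", "data": {"series": [{"travel": [0,0.002,0.004],"yaw": 0},{"travel": [0,0.003,0.001],"yaw": 0},{"travel": [0,0.001,0],"yaw": 0}]}}

```text
clock: 22.58
tool_pos: [0.6182, 0.217, 0.0707]
eef_rot: [[0.031, 0.015, 0.999], [-0.999, -0.017, 0.032], [0.017, -1.0, 0.014]]
contact_force: [-0.8, -0.2, 0.4]
grip_width: 0.0607
```

```bash
python3 - <<'E'
from h import *
plan([.6195,.217,.0713],-88.3); lidz(.6195,.217)
E
```

```text
at [0.6182 0.217  0.0707] hd -88.21 tilt [ 0.015 -0.017] F [-0.8 -0.2  0.4] w 0.0607 clk 22.58
n 1 yaw/row 0.09 total tool [ 0.0001 -0.0006  0.0013]
row [ 0.0001 -0.0006  0.0013]
lid z 14284 [0.1205 0.1217 0.1471]
```

Seated. Release, then the green jar.

Call:
{"op": "drive_tool", "data": {"series": [{"travel": [0,0,0],"yaw": 0},{"travel": [0,0,0],"yaw": 0},{"travel": [0,-0.01,0],"yaw": 0},{"travel": [0,-0.03,0],"yaw": 0},{"travel": [0,-0.035,0],"yaw": 0},{"travel": [0,-0.03,0],"yaw": 0}], "grip": -1}}

```text
clock: 23.13
tool_pos: [0.6133, 0.2178, 0.1763]
eef_rot: [[0.031, 0.006, 1.0], [-0.999, -0.019, 0.031], [0.019, -1.0, 0.005]]
contact_force: [0.7, 2.0, 0.5]
grip_width: 0.0855
```

```bash
python3 - <<'E'
from h import *
lids('wrist','w16',zt=.122,guess=dict(o=(.619,.217)))
lids('scene'); lids('wrist')
plan([.450,.359,.15],-88.3)
E
```

```text
wrist o 5969 mean [0.621  0.2217 0.1273] circ [0.6212 0.219 ] 0.0296
scene g 282 mean [0.453  0.3595 0.0889] circ [0.4509 0.36  ] 0.0309
wrist g 2601 mean [0.4494 0.3445 0.087 ] circ [0.4478 0.3547] 0.0288
at [0.6153 0.2184 0.1778] hd -88.22 tilt [ 0.011 -0.017] F [-0.3 -0.3 -1.1] w 0.0854 clk 23.28
n 6 yaw/row 0.01 total tool [-0.1461  0.0235 -0.1611]
row [-0.0244  0.0039 -0.0268]
```

View pics/w16.png

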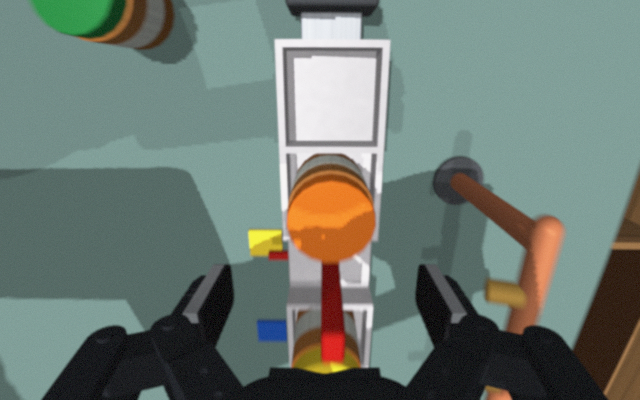

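Call:
{"op": "drive_tool", "data": {"series": [{"travel": [-0.012,0,-0.015],"yaw": 0},{"travel": [-0.024,0,-0.027],"yaw": 0},{"travel": [-0.024,0,-0.027],"yaw": 0},{"travel": [-0.024,0,-0.027],"yaw": 0},{"travel": [-0.024,0.006,-0.027],"yaw": 0},{"travel": [-0.02,0.01,-0.02],"yaw": 0},{"travel": [-0.01,0.008,-0.008],"yaw": 0},{"travel": [0,0,0],"yaw": 0}]}}

```text
clock: 23.95
tool_pos: [0.4492, 0.3543, 0.1467]
eef_rot: [[0.027, 0.009, 1.0], [-0.999, -0.019, 0.027], [0.02, -1.0, 0.009]]
contact_force: [-0.1, -0.0, -0.6]
grip_width: 0.0855
```

```bash
python3 - <<'E'
from h import *
lids('wrist','w17')
plan([.450,.359,.044],-88.3)
p,P=cloud('top');x,y,z=P[...,0],P[...,1],P[...,2]
m=(abs(z-.148)<.01)&(y>.38)&(x>.25)&(x<.6)&(p.min(-1)>150); print('tub y min',np.percentile(y[m],[.5,2]))
E
```

```text
wrist g 5852 mean [0.4492 0.3621 0.0897] circ [0.4493 0.3602] 0.0294
at [0.4499 0.3537 0.1473] hd -88.47 tilt [ 0.009 -0.02 ] F [-0.6 -0.8  0.1] w 0.0855 clk 24.0
n 3 yaw/row -0.06 total tool [-0.0073  0.1031 -0.0007]
row [-0.0024  0.0344 -0.0002]
tub y min [0.47064505 0.55275247]
```

View pics/w17.png

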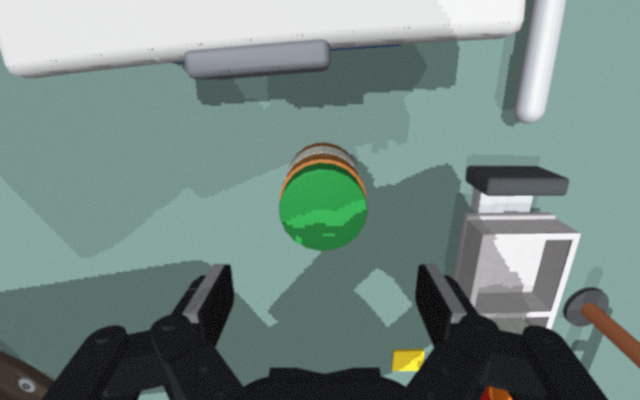

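Call:
{"op": "drive_tool", "data": {"series": [{"travel": [-0.002,0.018,0],"yaw": 0},{"travel": [-0.002,0.025,0],"yaw": 0},{"travel": [-0.002,0.025,0],"yaw": 0},{"travel": [-0.001,0.018,0],"yaw": 0},{"travel": [0,0.004,0],"yaw": 0},{"travel": [0,0,0],"yaw": 0}]}}

```text
clock: 24.55
tool_pos: [0.459, 0.3562, 0.0578]
eef_rot: [[0.021, 0.016, 1.0], [-1.0, -0.016, 0.021], [0.016, -1.0, 0.016]]
contact_force: [0.4, -0.0, -0.3]
grip_width: 0.0856
```

```bash
python3 - <<'E'
from h import *
plan([.4495,.36,.043],-88.3)
E
```

```text
at [0.459  0.3562 0.0578] hd -88.79 tilt [ 0.016 -0.016] F [ 0.4 -0.  -0.3] w 0.0856 clk 24.55
n 1 yaw/row -0.49 total tool [-0.0043  0.0146 -0.0097]
row [-0.0043  0.0146 -0.0097]
```

Call:
{"op": "drive_tool", "data": {"series": [{"travel": [-0.002,0.008,-0.006],"yaw": -0.3},{"travel": [-0.001,0.006,-0.004],"yaw": -0.2},{"travel": [0,0,0],"yaw": 0}]}}

```text
clock: 24.8
tool_pos: [0.4506, 0.3583, 0.0448]
eef_rot: [[0.028, 0.019, 0.999], [-0.999, -0.015, 0.029], [0.015, -1.0, 0.018]]
contact_force: [-1.0, -0.7, 0.0]
grip_width: 0.0854
```

Call:
{"op": "drive_tool", "data": {"series": [{"travel": [0,0,0],"yaw": 0},{"travel": [0,0,0],"yaw": 0},{"travel": [0,0,0],"yaw": 0},{"travel": [0,0,0],"yaw": 0}], "grip": 1, "grip_force": 35}}

```text
clock: 25.13
tool_pos: [0.4509, 0.3589, 0.0468]
eef_rot: [[0.029, 0.02, 0.999], [-0.999, -0.013, 0.029], [0.014, -1.0, 0.02]]
contact_force: [-1.0, -0.4, -3.3]
grip_width: 0.0607
```

```bash
python3 - <<'E'
from h import *
plan([.6175,.2935,.14],-88.3)
E
```

```text
at [0.4509 0.3589 0.0468] hd -88.33 tilt [ 0.02  -0.013] F [-1.  -0.4 -3.3] w 0.0607 clk 25.13
n 6 yaw/row -0.01 total tool [ 0.0715 -0.0889  0.1665]
row [ 0.0119 -0.0148  0.0277]
```

Call:
{"op": "drive_tool", "data": {"series": [{"travel": [0,-0.015,0],"yaw": 0},{"travel": [0.004,-0.03,0],"yaw": 0},{"travel": [0.012,-0.03,0.01],"yaw": 0},{"travel": [0.014,-0.016,0.025],"yaw": 0},{"travel": [0.014,0,0.033],"yaw": 0},{"travel": [0.012,0,0.034],"yaw": 0},{"travel": [0.008,0,0.03],"yaw": 0},{"travel": [0,0,0.018],"yaw": 0}]}}

```text
clock: 25.8
tool_pos: [0.6019, 0.2984, 0.148]
eef_rot: [[0.035, 0.02, 0.999], [-0.999, -0.015, 0.035], [0.016, -1.0, 0.019]]
contact_force: [-0.0, 0.1, -1.9]
grip_width: 0.0605
```

```bash
python3 - <<'E'
from h import *
plan([.6175,.293,.13],-88.3)
E
```

```text
at [0.6019 0.2984 0.148 ] hd -87.99 tilt [ 0.02  -0.015] F [-0.   0.1 -1.9] w 0.0605 clk 25.8
n 1 yaw/row 0.31 total tool [0.0057 0.0184 0.015 ]
row [0.0057 0.0184 0.015 ]
```

Call:
{"op": "drive_tool", "data": {"series": [{"travel": [0.003,0.006,0.009],"yaw": 0.2},{"travel": [0.002,0.008,0.004],"yaw": 0.1},{"travel": [0,0.003,0],"yaw": 0},{"travel": [0,0,0],"yaw": 0}]}}

```text
clock: 26.13
tool_pos: [0.6185, 0.2921, 0.1293]
eef_rot: [[0.027, 0.021, 0.999], [-1.0, -0.015, 0.027], [0.015, -1.0, 0.02]]
contact_force: [0.2, -0.7, -3.2]
grip_width: 0.0607
```

```bash
python3 - <<'E'
from h import *
plan([.6175,.293,.079],-88.3)
E
```

```text
at [0.6185 0.2921 0.1293] hd -88.47 tilt [ 0.021 -0.015] F [ 0.2 -0.7 -3.2] w 0.0607 clk 26.13
n 2 yaw/row -0.09 total tool [-0.0017  0.0502 -0.002 ]
row [-0.0009  0.0251 -0.001 ]
```

Call:
{"op": "drive_tool", "data": {"series": [{"travel": [-0.001,0.015,0],"yaw": 0},{"travel": [0,0.017,0],"yaw": 0},{"travel": [0,0.008,0.002],"yaw": 0},{"travel": [0,0.003,0],"yaw": 0}]}}

```text
clock: 26.47
tool_pos: [0.6161, 0.2938, 0.0844]
eef_rot: [[0.03, 0.017, 0.999], [-0.999, -0.016, 0.03], [0.016, -1.0, 0.017]]
contact_force: [0.0, 0.1, -2.5]
grip_width: 0.0611
```

```bash
python3 - <<'E'
from h import *
plan([.6175,.293,.079],-88.3)
E
```

```text
at [0.6161 0.2938 0.0844] hd -88.31 tilt [ 0.017 -0.016] F [ 0.   0.1 -2.5] w 0.0611 clk 26.47
n 1 yaw/row -0.01 total tool [0.0007 0.0055 0.0012]
row [0.0007 0.0055 0.0012]
```

Call:
{"op": "drive_tool", "data": {"series": [{"travel": [0,0.003,0.001],"yaw": 0},{"travel": [0,0.003,0],"yaw": 0},{"travel": [0,0.001,0],"yaw": 0}]}}

```text
clock: 26.72
tool_pos: [0.6159, 0.2946, 0.0781]
eef_rot: [[0.031, 0.016, 0.999], [-0.999, -0.016, 0.031], [0.016, -1.0, 0.016]]
contact_force: [-5.8, -1.1, 15.3]
grip_width: 0.0607
```

```bash
python3 - <<'E'
from h import *
plan([.6175,.293,.079],-88.3); lidz(.6175,.293)
E
```

```text
at [0.6159 0.2946 0.0781] hd -88.22 tilt [ 0.016 -0.016] F [-5.8 -1.1 15.3] w 0.0607 clk 26.72
n 1 yaw/row 0.08 total tool [ 0.0016 -0.0009  0.0016]
row [ 0.0016 -0.0009  0.0016]
lid z 9687 [0.1206 0.1215 0.1222]
```

Call:
{"op": "drive_tool", "data": {"series": [{"travel": [0,0,0],"yaw": 0},{"travel": [0,0,0],"yaw": 0},{"travel": [0,-0.01,0],"yaw": 0},{"travel": [0,-0.03,0],"yaw": 0},{"travel": [0,-0.035,0],"yaw": 0},{"travel": [0,-0.035,0],"yaw": 0},{"travel": [0,-0.02,0],"yaw": 0},{"travel": [0,0,0],"yaw": 0}], "grip": -1}}

```text
clock: 27.43
tool_pos: [0.6135, 0.2973, 0.2189]
eef_rot: [[0.031, 0.018, 0.999], [-0.999, -0.015, 0.032], [0.015, -1.0, 0.018]]
contact_force: [0.2, -0.0, 0.2]
grip_width: 0.0855
```

```bash
python3 - <<'E'
from h import *
snap('wrist','w18')
p,d=snap('scene','s18'); cv2.imwrite('pics/s18c.png',cv2.resize(cv2.cvtColor(p,cv2.COLOR_RGB2BGR)[170:350,170:430],None,fx=3,fy=3,interpolation=cv2.INTER_CUBIC))
for z in (.122,): lids('scene',zt=.122,guess=dict(w=(.624,-.01),y=(.6235,.067),o=(.619,.217),g=(.6165,.294)))
plan([.6215,.165,.2],-88.3)
E
```

```text
scene w 292 mean [ 0.6255 -0.0086  0.121 ] circ [0.6231 0.002 ] 0.0431
scene y 308 mean [0.6226 0.0677 0.1208] circ [0.625  0.0559] 0.0436
scene o 322 mean [0.621  0.2205 0.1208] circ [0.618  0.2312] 0.0406
scene g 359 mean [0.6154 0.2957 0.121 ] circ [0.618  0.2843] 0.0454
at [0.6116 0.2963 0.2136] hd -88.2 tilt [ 0.013 -0.017] F [-0.4 -0.3 -1.3] w 0.0851 clk 27.58
n 4 yaw/row 0.03 total tool [0.1313 0.016  0.0056]
row [0.0328 0.004  0.0014]
```

View pics/s18c.png

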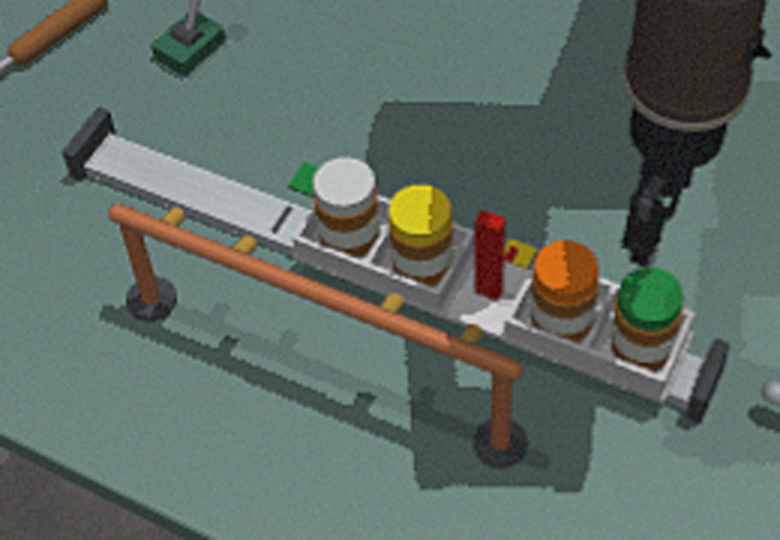

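View pics/w18.png

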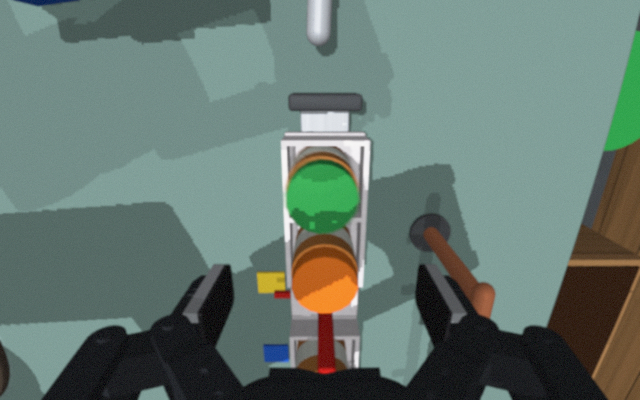

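Call:
{"op": "drive_tool", "data": {"series": [{"travel": [0.02,0,0.003],"yaw": 0},{"travel": [0.034,0,0.002],"yaw": 0},{"travel": [0.034,0,0.002],"yaw": 0},{"travel": [0.034,0,0.002],"yaw": 0},{"travel": [0.02,0,0],"yaw": 0},{"travel": [0,0,0],"yaw": 0}]}}

```text
clock: 28.08
tool_pos: [0.6201, 0.15, 0.2066]
eef_rot: [[0.036, -0.001, 0.999], [-0.999, -0.02, 0.036], [0.02, -1.0, -0.001]]
contact_force: [-0.1, 0.4, -0.4]
grip_width: 0.0856
```

```bash
python3 - <<'E'
from h import *
plan([.6215,.142,.115],-88.3)
E
```

```text
at [0.6201 0.15   0.2066] hd -87.92 tilt [-0.001 -0.02 ] F [-0.1  0.4 -0.4] w 0.0856 clk 28.08
n 3 yaw/row 0.13 total tool [0.0062 0.0917 0.0012]
row [0.0021 0.0306 0.0004]
```

Call:
{"op": "drive_tool", "data": {"series": [{"travel": [0.002,0.02,0.001],"yaw": 0.2},{"travel": [0.002,0.03,0],"yaw": 0.2},{"travel": [0.001,0.025,0],"yaw": 0},{"travel": [0,0.012,0],"yaw": 0},{"travel": [0,0,0],"yaw": 0}]}}

```text
clock: 28.5
tool_pos: [0.6182, 0.1413, 0.1113]
eef_rot: [[0.025, -0.008, 1.0], [-0.999, -0.021, 0.025], [0.021, -1.0, -0.008]]
contact_force: [-0.5, -0.3, 1.2]
grip_width: 0.0854
```

```bash
python3 - <<'E'
from h import *
plan([.6215,.142,.115],-88.3)
E
```

```text
at [0.6182 0.1413 0.1113] hd -88.57 tilt [-0.008 -0.021] F [-0.5 -0.3  1.2] w 0.0854 clk 28.5
n 1 yaw/row -0.27 total tool [-0.0005 -0.0038  0.0033]
row [-0.0005 -0.0038  0.0033]
```

Call:
{"op": "drive_tool", "data": {"series": [{"travel": [0,-0.002,0.003],"yaw": 0},{"travel": [0,0,0],"yaw": 0},{"travel": [0,0,0],"yaw": 0},{"travel": [0,0,0],"yaw": 0},{"travel": [0,0,0],"yaw": 0},{"travel": [0,0,0],"yaw": 0},{"travel": [0,0,0],"yaw": 0}], "grip": 1, "grip_force": 60}}

```text
clock: 29.08
tool_pos: [0.6211, 0.143, 0.1141]
eef_rot: [[0.026, -0.009, 1.0], [-0.999, -0.021, 0.026], [0.021, -1.0, -0.009]]
contact_force: [2.1, -0.2, -19.0]
grip_width: 0.0153
```

```bash
python3 - <<'E'
from h import *
o=get_obs(); t=o['tool_pos']
plan([t[0]+.12*.03,t[1]-.12,t[2]],-88.3)
E
```

```text
at [0.6211 0.143  0.1141] hd -88.49 tilt [-0.009 -0.021] F [  2.1  -0.2 -19. ] w 0.0153 clk 29.08
n 4 yaw/row -0.05 total tool [0.12   0.0025 0.0005]
row [0.03   0.0006 0.0001]
```

Call:
{"op": "drive_tool", "data": {"series": [{"travel": [0.006,0,0],"yaw": 0},{"travel": [0.012,0,0],"yaw": 0},{"travel": [0.014,0,0],"yaw": 0},{"travel": [0.014,0,0],"yaw": 0},{"travel": [0.014,0,0],"yaw": 0},{"travel": [0.014,0,0],"yaw": 0},{"travel": [0.01,0,0],"yaw": 0},{"travel": [0.004,0,0],"yaw": 0}]}}

```text
clock: 29.75
tool_pos: [0.6237, 0.0513, 0.1141]
eef_rot: [[0.027, -0.007, 1.0], [-0.999, -0.019, 0.027], [0.019, -1.0, -0.008]]
contact_force: [2.3, 2.0, -13.3]
grip_width: 0.0154
```

Call:
{"op": "drive_tool", "data": {"series": [{"travel": [0.006,0,0],"yaw": 0},{"travel": [0.008,0,0],"yaw": 0},{"travel": [0.007,0,0],"yaw": 0},{"travel": [0.004,0,0],"yaw": 0},{"travel": [0,0,0],"yaw": 0}]}}

```text
clock: 30.17
tool_pos: [0.6245, 0.0228, 0.1141]
eef_rot: [[0.026, -0.008, 1.0], [-1.0, -0.018, 0.026], [0.018, -1.0, -0.008]]
contact_force: [2.5, 1.7, -13.5]
grip_width: 0.0152
```

Call:
{"op": "drive_tool", "data": {"series": [{"travel": [0,0,0],"yaw": 0},{"travel": [0,0,0],"yaw": 0},{"travel": [0,-0.01,0],"yaw": 0},{"travel": [0,-0.03,0],"yaw": 0},{"travel": [0,-0.035,0],"yaw": 0},{"travel": [0,-0.025,0],"yaw": 0},{"travel": [0,0,0],"yaw": 0}], "grip": -1}}

```text
clock: 30.75
tool_pos: [0.6241, 0.026, 0.2228]
eef_rot: [[0.027, -0.01, 1.0], [-0.999, -0.018, 0.027], [0.018, -1.0, -0.01]]
contact_force: [0.2, 0.8, 0.6]
grip_width: 0.0853
```

```bash
cat >> h.py <<'E'
def pointer(hlo,hhi,name=None):
    im=snap('wrist',name); p,P=cloud('wrist',im); x,y,z=P[...,0],P[...,1],P[...,2]
    hsv=cv2.cvtColor(p,cv2.COLOR_RGB2HSV); H,S=hsv[...,0].astype(int),hsv[...,1]
    a=np.radians(1.7); s=y*np.cos(a)-x*np.sin(a)
    m=(H>hlo)&(H<hhi)&(S>110)&(z<.02)&(x>.52)&(x<.6); print('square',m.sum(),'s',np.round(np.nanpercentile(s[m],[1,50,99]),4))
    r=((H<6)|(H>174))&(S>120)&(x<.6)&(x>.54)&(z<.06); print('pointer',r.sum(),'s',np.round(np.nanpercentile(s[r],[1,50,99]),4))
E
python3 - <<'E'
from h import *
pointer(100,125,'w20')
im=snap('top','t20')
lids('top',zt=.122,guess=dict(w=(.628,-.13),y=(.626,-.053),o=(.622,.097),g=(.62,.174)))
p,P=cloud('scene'); x,y,z=P[...,0],P[...,1],P[...,2]
hsv=cv2.cvtColor(p,cv2.COLOR_RGB2HSV); H,S=hsv[...,0].astype(int),hsv[...,1]
m=(np.hypot(x-.41,y+.305)<.08)&(z>.085)&((H<6)|(H>174))&(S>110); q=P[m]; print('knob',m.sum(),np.round(np.percentile(q,[3,50,97],axis=0),4))
plan([.5,-.2,.2],-88)
E
```

```text
square 692 s [-0.0108  0.0071  0.019 ]
pointer 124 s [0.0003 0.0044 0.0077]
top w 236 mean [ 0.6233 -0.1303  0.1224] circ [ 0.6213 -0.1189] 0.0421
top g 154 mean [0.6143 0.1873 0.1222] circ [0.6145 0.1794] 0.0302
knob 44 [[ 0.4062 -0.3131  0.1051]
 [ 0.4178 -0.3011  0.1173]
 [ 0.4232 -0.2942  0.1256]]
at [0.6214 0.0257 0.2165] hd -88.46 tilt [-0.017 -0.019] F [-0.3 -0.1 -0.2] w 0.0855 clk 30.95
n 7 yaw/row -0.07 total tool [ 0.2221  0.0228 -0.127 ]
row [ 0.0317  0.0033 -0.0181]
```

View pics/w20.png

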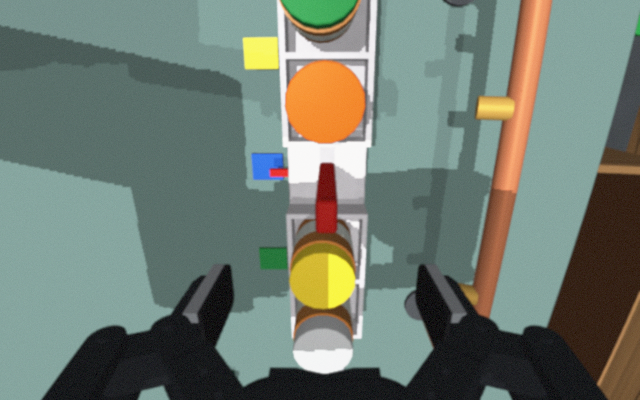

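View pics/t20.png

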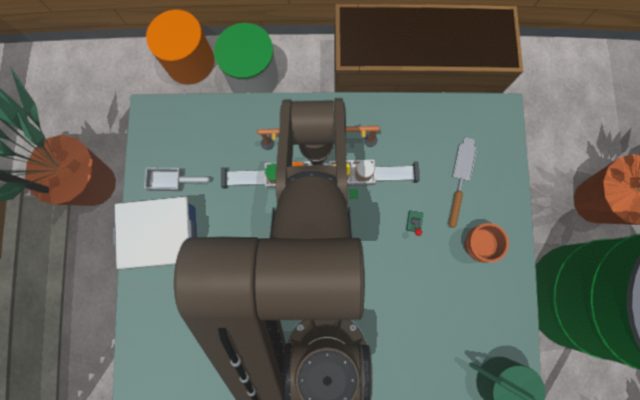

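Pointer at (279,173) lines up with the blue square, and all jars stand. Next is the tap: close the fingers and go to the robot's side of the knob.

```bash
python3 - <<'E'
from h import *
plan([.368,-.297,.19],-88.3)
E
```

```text
at [0.6214 0.0257 0.2165] hd -88.46 tilt [-0.017 -0.019] F [-0.3 -0.1 -0.2] w 0.0855 clk 30.95
n 11 yaw/row -0.01 total tool [ 0.3153  0.0368 -0.2613]
row [ 0.0287  0.0033 -0.0238]
```

Call:
{"op": "drive_tool", "data": {"series": [{"travel": [0.018,0,-0.012],"yaw": 0},{"travel": [0.03,0.002,-0.022],"yaw": 0},{"travel": [0.03,0.002,-0.022],"yaw": 0},{"travel": [0.03,0.002,-0.022],"yaw": 0},{"travel": [0.03,0.002,-0.022],"yaw": 0},{"travel": [0.03,0.002,-0.022],"yaw": 0},{"travel": [0.03,0.002,-0.022],"yaw": 0},{"travel": [0.03,0.002,-0.022],"yaw": 0}], "grip": 1}}

```text
clock: 31.62
tool_pos: [0.4531, -0.2075, 0.2004]
eef_rot: [[0.037, -0.03, 0.999], [-0.999, -0.014, 0.037], [0.013, -0.999, -0.031]]
contact_force: [-0.7, -1.1, 0.4]
grip_width: -0.0002
```

```bash
python3 - <<'E'
from h import *
plan([.368,-.297,.19],-88.3)
E
```

```text
at [ 0.4531 -0.2075  0.2004] hd -87.87 tilt [-0.03  -0.014] F [-0.7 -1.1  0.4] w -0.0002 clk 31.62
n 4 yaw/row 0.11 total tool [ 0.0861  0.0142 -0.088 ]
row [ 0.0215  0.0035 -0.022 ]
```

Call:
{"op": "drive_tool", "data": {"series": [{"travel": [0.022,0.003,-0.024],"yaw": 0},{"travel": [0.022,0.003,-0.024],"yaw": 0},{"travel": [0.022,0.003,-0.022],"yaw": 0},{"travel": [0.012,0.002,-0.012],"yaw": 0},{"travel": [0,0,0],"yaw": 0},{"travel": [0,0,0],"yaw": 0}]}}

```text
clock: 32.12
tool_pos: [0.3611, -0.2937, 0.1867]
eef_rot: [[0.031, -0.041, 0.999], [-0.999, -0.006, 0.031], [0.005, -0.999, -0.041]]
contact_force: [0.7, -0.7, 0.5]
grip_width: 0.0
```

```bash
cat >> h.py <<'E'
def knob(cam,name=None):
    im=snap(cam,name); p,P=cloud(cam,im); x,y,z=P[...,0],P[...,1],P[...,2]
    hsv=cv2.cvtColor(p,cv2.COLOR_RGB2HSV); H,S=hsv[...,0].astype(int),hsv[...,1]
    m=(abs(x-.457)<.09)&(abs(y+.31)<.06)&(z>.08)&(z<.145)&((H<6)|(H>174))&(S>110); q=P[m]
    if len(q): print(cam,'knob',m.sum(),np.round(np.percentile(q,[3,50,97],axis=0),4).tolist())
    for r in optics.mark_of(cam,'tap_tip')[:2]: print('mark',round(r['confidence'],2),np.round(towld(cam,r['position']),4))
E
python3 - <<'E'
from h import *
plan([.368,-.297,.1],-88.3); knob('wrist','w21'); knob('scene')
E
```

```text
at [ 0.3611 -0.2937  0.1867] hd -88.21 tilt [-0.041 -0.006] F [ 0.7 -0.7  0.5] w 0.0 clk 32.12
n 3 yaw/row 0.03 total tool [0.0031 0.0864 0.0103]
row [0.001  0.0288 0.0034]
wrist knob 935 [[0.3988, -0.3135, 0.1093], [0.4085, -0.3021, 0.1184], [0.4194, -0.294, 0.1224]]
scene knob 43 [[0.4058, -0.3134, 0.1062], [0.4172, -0.3018, 0.117], [0.4243, -0.2929, 0.1238]]
mark 0.54 [ 0.4085 -0.3076  0.1108]
mark 0.43 [0.6244 0.1401 0.1305]
```

View pics/w21.png

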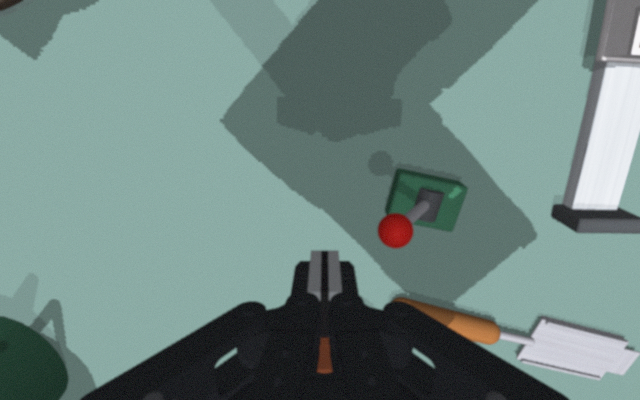

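Call:
{"op": "drive_tool", "data": {"series": [{"travel": [0.003,0.02,0.001],"yaw": 0},{"travel": [0.004,0.027,0.001],"yaw": 0},{"travel": [0.003,0.025,0.001],"yaw": 0},{"travel": [0.001,0.01,0],"yaw": 0},{"travel": [0,0,0],"yaw": 0}]}}

```text
clock: 32.73
tool_pos: [0.3684, -0.3028, 0.1038]
eef_rot: [[0.042, -0.035, 0.999], [-0.999, -0.011, 0.041], [0.01, -0.999, -0.035]]
contact_force: [-0.3, 0.8, 0.5]
grip_width: -0.0001
```

```bash
python3 - <<'E'
from h import *
plan([.38,-.303,.1],-88.3)
E
```

```text
at [ 0.3684 -0.3028  0.1038] hd -87.6 tilt [-0.035 -0.011] F [-0.3  0.8  0.5] w -0.0001 clk 32.73
n 1 yaw/row 0.7 total tool [0.0006 0.0034 0.0117]
row [0.0006 0.0034 0.0117]
```

Call:
{"op": "drive_tool", "data": {"series": [{"travel": [0.001,-0.0005,0.01],"yaw": 0},{"travel": [0.002,-0.0005,0.013],"yaw": 0},{"travel": [0.002,-0.0005,0.014],"yaw": 0},{"travel": [0.002,-0.0005,0.014],"yaw": 0},{"travel": [0.002,-0.0005,0.014],"yaw": 0},{"travel": [0.002,-0.0005,0.014],"yaw": 0}]}}

```text
clock: 33.23
tool_pos: [0.4562, -0.3084, 0.1087]
eef_rot: [[0.045, -0.034, 0.998], [-0.999, -0.012, 0.044], [0.011, -0.999, -0.034]]
contact_force: [-1.1, -0.2, -0.5]
grip_width: -0.0002
```

```bash
python3 - <<'E'
from h import *
plan([.48,-.318,.1],-88.3); knob('wrist','w22')
E
```

```text
at [ 0.4562 -0.3084  0.1087] hd -87.45 tilt [-0.034 -0.012] F [-1.1 -0.2 -0.5] w -0.0002 clk 33.23
n 1 yaw/row 0.85 total tool [0.0106 0.008  0.0236]
row [0.0106 0.008  0.0236]
wrist knob 1234 [[0.4761, -0.3151, 0.1164], [0.4844, -0.3102, 0.1251], [0.495, -0.3067, 0.1309]]
mark 0.94 [ 0.4826 -0.3174  0.1209]
```

View pics/w22.png

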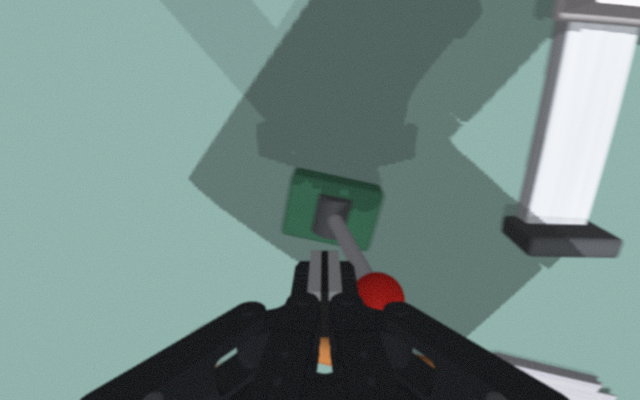

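Call:
{"op": "drive_tool", "data": {"series": [{"travel": [0.004,0.003,0.008],"yaw": 0},{"travel": [0.003,0.002,0.008],"yaw": 0},{"travel": [0.002,0.001,0.006],"yaw": 0},{"travel": [0,0,0.004],"yaw": 0}]}}

```text
clock: 33.67
tool_pos: [0.4818, -0.3147, 0.1027]
eef_rot: [[0.048, -0.041, 0.998], [-0.999, -0.01, 0.048], [0.008, -0.999, -0.041]]
contact_force: [-41.9, -8.5, 22.3]
grip_width: 0.0001
```

```bash
python3 - <<'E'
from h import *
plan([.48,-.318,.1],-88.3); knob('wrist','w23')
E
```

```text
at [ 0.4818 -0.3147  0.1027] hd -87.24 tilt [-0.041 -0.01 ] F [-41.9  -8.5  22.3] w 0.0001 clk 33.67
n 1 yaw/row 1.06 total tool [ 0.0031  0.0028 -0.0018]
row [ 0.0031  0.0028 -0.0018]
wrist knob 1491 [[0.4959, -0.3218, 0.1068], [0.505, -0.314, 0.1171], [0.5148, -0.3069, 0.1313]]
mark 0.84 [ 0.5022 -0.3229  0.1113]
```

Call:
{"op": "drive_tool", "data": {"series": [{"travel": [0,0,-0.012],"yaw": 0},{"travel": [0,-0.005,-0.01],"yaw": 0},{"travel": [0,-0.03,0],"yaw": 0},{"travel": [0,-0.03,0],"yaw": 0},{"travel": [0,-0.02,0.01],"yaw": 0},{"travel": [0,0,0.025],"yaw": 0},{"travel": [0,0,0.025],"yaw": 0},{"travel": [0,0,0.02],"yaw": 0}]}}

```text
clock: 34.43
tool_pos: [0.5399, -0.3128, 0.192]
eef_rot: [[0.042, -0.043, 0.998], [-0.999, -0.008, 0.042], [0.006, -0.999, -0.044]]
contact_force: [-0.2, -0.4, -0.4]
grip_width: -0.0
```

```bash
python3 - <<'E'
from h import *
plan([.545,-.321,.1],-88.3); knob('scene','s24')
p=cv2.imread('pics/s24.png')[130:330,120:400]; cv2.imwrite('pics/s24c.png',cv2.resize(p,None,fx=2.8,fy=2.8,interpolation=cv2.INTER_CUBIC))
E
```

```text
at [ 0.5399 -0.3128  0.192 ] hd -87.6 tilt [-0.043 -0.008] F [-0.2 -0.4 -0.4] w -0.0 clk 34.43
n 3 yaw/row 0.23 total tool [0.0078 0.0917 0.0087]
row [0.0026 0.0306 0.0029]
scene knob 46 [[0.501, -0.3315, 0.1088], [0.511, -0.3179, 0.1162], [0.5199, -0.3098, 0.1243]]
mark 0.42 [ 0.5012 -0.3215  0.1127]
```

View pics/s24c.png

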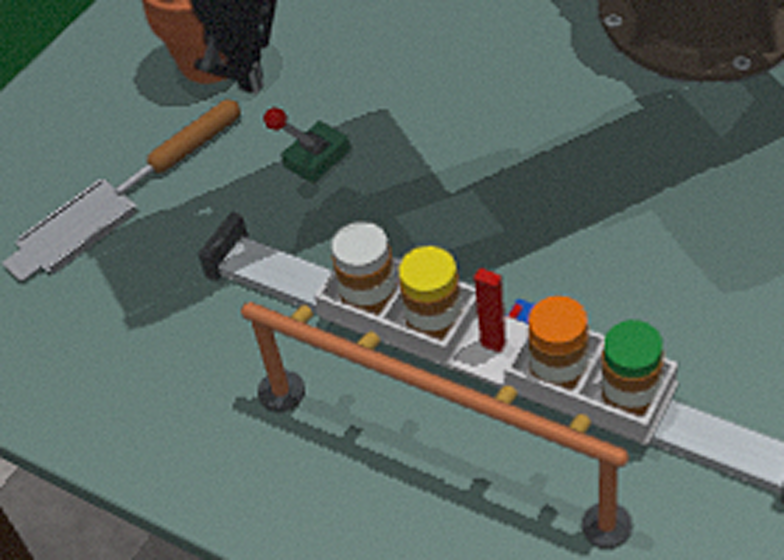

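Call:
{"op": "drive_tool", "data": {"series": [{"travel": [0.002,0,0.012],"yaw": 0},{"travel": [0.003,0.015,0.003],"yaw": 0},{"travel": [0.002,0.025,0.002],"yaw": 0},{"travel": [0.001,0.025,0.001],"yaw": 0},{"travel": [0,0.012,0],"yaw": 0},{"travel": [0,0,0],"yaw": 0},{"travel": [0,0,0],"yaw": 0},{"travel": [0,0,0],"yaw": 0}]}}

```text
clock: 35.2
tool_pos: [0.5526, -0.3217, 0.1092]
eef_rot: [[0.043, -0.043, 0.998], [-0.999, -0.007, 0.042], [0.005, -0.999, -0.044]]
contact_force: [0.2, 0.3, 0.5]
grip_width: 0.0001
```

Call:
{"op": "drive_tool", "data": {"series": [{"travel": [0,0,0],"yaw": 0},{"travel": [0,0,0],"yaw": 0},{"travel": [0,0,0],"yaw": 0},{"travel": [0,0,0],"yaw": 0},{"travel": [0,0,0],"yaw": 0},{"travel": [0,0,0],"yaw": 0},{"travel": [0,0,0],"yaw": 0},{"travel": [0,0,0],"yaw": 0}]}}

```text
clock: 35.87
tool_pos: [0.554, -0.323, 0.1136]
eef_rot: [[0.042, -0.038, 0.998], [-0.999, -0.011, 0.042], [0.009, -0.999, -0.039]]
contact_force: [-0.9, 0.4, -0.5]
grip_width: -0.0002
```

Call:
{"op": "drive_tool", "data": {"series": [{"travel": [0,0,0],"yaw": 0},{"travel": [0,0,0],"yaw": 0},{"travel": [0,0,0],"yaw": 0},{"travel": [0,0,0],"yaw": 0},{"travel": [0,0,0],"yaw": 0},{"travel": [0,0,0],"yaw": 0},{"travel": [0,0,0],"yaw": 0},{"travel": [0,0,0],"yaw": 0}]}}

```text
clock: 36.53
tool_pos: [0.554, -0.3228, 0.1133]
eef_rot: [[0.043, -0.039, 0.998], [-0.999, -0.01, 0.042], [0.009, -0.999, -0.039]]
contact_force: [0.2, 1.1, 0.5]
grip_width: 0.0001
```

```bash
python3 - <<'E'
from h import *
plan([.54,-.320,.1],-88.3); knob('wrist','w25'); knob('scene')
E
```

```text
at [ 0.554  -0.3228  0.1133] hd -87.56 tilt [-0.039 -0.01 ] F [0.2 1.1 0.5] w 0.0001 clk 36.53
n 1 yaw/row 0.74 total tool [-0.0035  0.0138 -0.0133]
row [-0.0035  0.0138 -0.0133]
wrist knob 1927 [[0.4961, -0.3283, 0.1081], [0.5072, -0.3172, 0.1179], [0.5162, -0.3099, 0.1221]]
mark 0.65 [ 0.5038 -0.3197  0.1092]
scene knob 46 [[0.4991, -0.3295, 0.1065], [0.51, -0.318, 0.1177], [0.5197, -0.3101, 0.1247]]
mark 0.59 [ 0.506  -0.3228  0.1119]
```

View pics/w25.png

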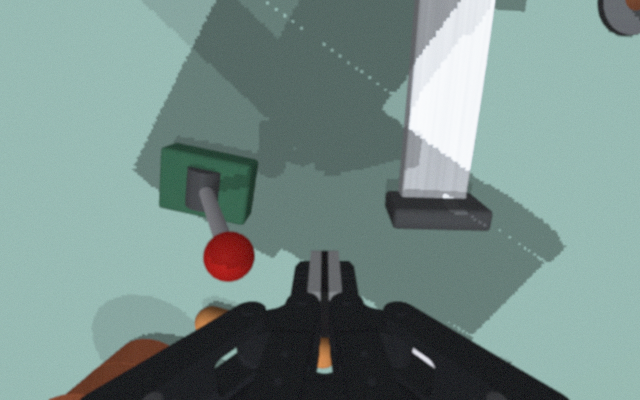

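Call:
{"op": "drive_tool", "data": {"series": [{"travel": [0,0.008,0],"yaw": 0},{"travel": [-0.001,0.003,-0.008],"yaw": 0},{"travel": [-0.002,0.0005,-0.014],"yaw": 0},{"travel": [-0.002,0.0005,-0.014],"yaw": 0},{"travel": [-0.002,0.0005,-0.014],"yaw": 0},{"travel": [-0.002,0.0005,-0.014],"yaw": 0},{"travel": [-0.002,0.0005,-0.012],"yaw": 0},{"travel": [-0.001,0.0005,-0.008],"yaw": 0}]}}

```text
clock: 37.4
tool_pos: [0.4646, -0.3134, 0.0991]
eef_rot: [[0.044, -0.037, 0.998], [-0.999, -0.011, 0.044], [0.009, -0.999, -0.038]]
contact_force: [1.3, 0.5, -0.4]
grip_width: -0.0003
```

```bash
python3 - <<'E'
from h import *
plan([.437,-.305,.1],-88.3); knob('wrist','w26')
E
```

```text
at [ 0.4646 -0.3134  0.0991] hd -87.48 tilt [-0.037 -0.011] F [ 1.3  0.5 -0.4] w -0.0003 clk 37.4
n 1 yaw/row 0.82 total tool [-0.0096  0.0001 -0.0272]
row [-0.0096  0.0001 -0.0272]
wrist knob 2429 [[0.4282, -0.3134, 0.1182], [0.4396, -0.3043, 0.1279], [0.4489, -0.2984, 0.1326]]
mark 0.61 [ 0.4384 -0.3102  0.1238]
```

Call:
{"op": "drive_tool", "data": {"series": [{"travel": [-0.003,0,-0.008],"yaw": 0},{"travel": [-0.002,0,-0.008],"yaw": 0},{"travel": [-0.001,0,-0.006],"yaw": 0},{"travel": [0,0,-0.005],"yaw": 0}]}}

```text
clock: 37.83
tool_pos: [0.4373, -0.3087, 0.1]
eef_rot: [[0.044, -0.036, 0.998], [-0.999, -0.011, 0.044], [0.01, -0.999, -0.036]]
contact_force: [0.1, -0.2, -0.1]
grip_width: 0.0001
```

```bash
python3 - <<'E'
from h import *
plan([.437,-.305,.1],-88.3); knob('wrist','w26')
E
```

```text
at [ 0.4373 -0.3087  0.1   ] hd -87.46 tilt [-0.036 -0.011] F [ 0.1 -0.2 -0.1] w 0.0001 clk 37.83
n 1 yaw/row 0.84 total tool [-0.0037 -0.0001 -0.0001]
row [-0.0037 -0.0001 -0.0001]
wrist knob 2293 [[0.4014, -0.3123, 0.1095], [0.4121, -0.3011, 0.1189], [0.4217, -0.2941, 0.1228]]
mark 0.71 [ 0.4081 -0.3046  0.1129]
```

Call:
{"op": "drive_tool", "data": {"series": [{"travel": [-0.001,0,-0.004],"yaw": 0},{"travel": [0,0,-0.004],"yaw": 0},{"travel": [0,0,-0.003],"yaw": 0}]}}

```text
clock: 38.18
tool_pos: [0.4343, -0.3116, 0.102]
eef_rot: [[0.042, -0.021, 0.999], [-0.999, -0.018, 0.041], [0.018, -1.0, -0.022]]
contact_force: [18.2, 4.8, -5.6]
grip_width: 0.0
```

Call:
{"op": "drive_tool", "data": {"series": [{"travel": [0,0,0.012],"yaw": 0},{"travel": [0,-0.005,0.012],"yaw": 0},{"travel": [0,-0.03,0],"yaw": 0},{"travel": [0,-0.035,0],"yaw": 0},{"travel": [0,-0.03,0],"yaw": 0},{"travel": [0,0,0],"yaw": 0}]}}

```text
clock: 38.68
tool_pos: [0.4646, -0.3081, 0.2054]
eef_rot: [[0.043, -0.023, 0.999], [-0.999, -0.017, 0.042], [0.016, -1.0, -0.024]]
contact_force: [1.3, -0.6, 0.6]
grip_width: 0.0
```

```bash
python3 - <<'E'
from h import *
plan([.625,.06,.2],-88.3); knob('wrist','w27'); knob('scene','s27')
E
```

```text
at [ 0.4646 -0.3081  0.2054] hd -87.56 tilt [-0.023 -0.017] F [ 1.3 -0.6  0.6] w 0.0 clk 38.68
n 11 yaw/row 0.07 total tool [-0.361  -0.0045  0.1759]
row [-0.0328 -0.0004  0.016 ]
wrist knob 800 [[0.4005, -0.3133, 0.1082], [0.4114, -0.3021, 0.1167], [0.4207, -0.2937, 0.1204]]
mark 0.58 [ 0.4059 -0.3049  0.1085]
scene knob 44 [[0.4052, -0.314, 0.1037], [0.4161, -0.3037, 0.1158], [0.4245, -0.2953, 0.1237]]
mark 0.67 [ 0.4091 -0.3059  0.1097]
```

View pics/w27.png

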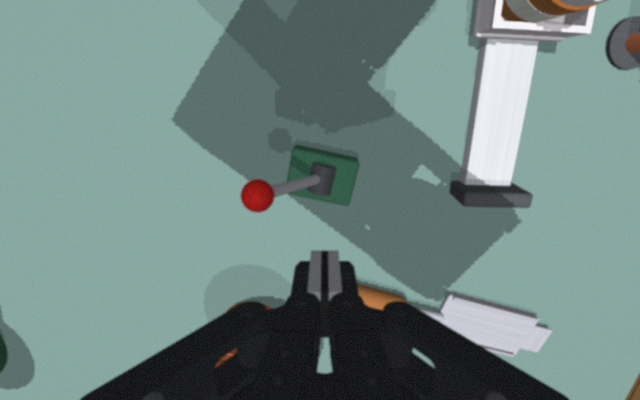

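Tap is shut: the knob is at (257,195) in the wrist view, back at its starting place, and pushing met the stop at 18 N. Back to the handle.

Call:
{"op": "drive_tool", "data": {"series": [{"travel": [-0.018,-0.002,0.009],"yaw": 0},{"travel": [-0.032,0,0.016],"yaw": 0},{"travel": [-0.032,0,0.016],"yaw": 0},{"travel": [-0.032,0,0.016],"yaw": 0},{"travel": [-0.032,0,0.016],"yaw": 0},{"travel": [-0.032,0,0.016],"yaw": 0},{"travel": [-0.032,0,0.016],"yaw": 0},{"travel": [-0.032,0,0.016],"yaw": 0}], "grip": -1}}

```text
clock: 39.55
tool_pos: [0.569, -0.054, 0.1837]
eef_rot: [[0.032, -0.048, 0.998], [-0.999, -0.008, 0.032], [0.006, -0.999, -0.048]]
contact_force: [0.9, -0.8, 0.7]
grip_width: 0.0852
```

```bash
python3 - <<'E'
from h import *
plan([.6247,.0225,.2],-88.3)
E
```

```text
at [ 0.569  -0.054   0.1837] hd -88.15 tilt [-0.048 -0.008] F [ 0.9 -0.8  0.7] w 0.0852 clk 39.55
n 3 yaw/row 0.05 total tool [-0.0745 -0.0195  0.0572]
row [-0.0248 -0.0065  0.0191]
```

Call:
{"op": "drive_tool", "data": {"series": [{"travel": [-0.022,-0.012,0.018],"yaw": 0},{"travel": [-0.022,-0.008,0.017],"yaw": 0},{"travel": [-0.018,0,0.012],"yaw": 0},{"travel": [-0.006,0,0.004],"yaw": 0},{"travel": [0,0,0],"yaw": 0}]}}

```text
clock: 39.97
tool_pos: [0.6183, 0.0273, 0.1927]
eef_rot: [[0.038, -0.062, 0.997], [-0.999, -0.007, 0.038], [0.004, -0.998, -0.062]]
contact_force: [-1.1, -0.1, 0.5]
grip_width: 0.0851
```

```bash
python3 - <<'E'
from h import *
plan([.6247,.0225,.115],-88.3); pointer(100,125)
E
```

```text
at [0.6183 0.0273 0.1927] hd -87.8 tilt [-0.062 -0.007] F [-1.1 -0.1  0.5] w 0.0851 clk 39.97
n 3 yaw/row 0.17 total tool [0.0048 0.0772 0.011 ]
row [0.0016 0.0257 0.0037]
square 781 s [-0.0117  0.0067  0.0185]
pointer 136 s [-0.0005  0.0036  0.0071]
```

Carrier is still at spray. Descend and pinch the handle.

Call:
{"op": "drive_tool", "data": {"series": [{"travel": [0.001,0.018,0.003],"yaw": 0.2},{"travel": [0.001,0.025,0.003],"yaw": 0.2},{"travel": [0.001,0.022,0.003],"yaw": 0},{"travel": [0,0.008,0.001],"yaw": 0},{"travel": [0,0,0],"yaw": 0}]}}

```text
clock: 40.43
tool_pos: [0.6191, 0.018, 0.1145]
eef_rot: [[0.028, -0.067, 0.997], [-1.0, -0.008, 0.027], [0.006, -0.998, -0.067]]
contact_force: [0.2, -0.2, 0.3]
grip_width: 0.0852
```

```bash
python3 - <<'E'
from h import *
plan([.6247,.0225,.115],-88.3)
E
```

```text
at [0.6191 0.018  0.1145] hd -88.4 tilt [-0.067 -0.008] F [ 0.2 -0.2  0.3] w 0.0852 clk 40.43
n 1 yaw/row -0.1 total tool [-0.0044 -0.0009  0.0057]
row [-0.0044 -0.0009  0.0057]
```

Call:
{"op": "drive_tool", "data": {"series": [{"travel": [-0.004,0,0.005],"yaw": 0},{"travel": [0,0,0],"yaw": 0},{"travel": [0,0,0],"yaw": 0},{"travel": [0,0,0],"yaw": 0},{"travel": [0,0,0],"yaw": 0},{"travel": [0,0,0],"yaw": 0},{"travel": [0,0,0],"yaw": 0}], "grip": 1, "grip_force": 60}}

```text
clock: 41.02
tool_pos: [0.6233, 0.0205, 0.1179]
eef_rot: [[0.026, -0.067, 0.997], [-1.0, -0.008, 0.026], [0.006, -0.998, -0.068]]
contact_force: [5.9, -1.3, -20.8]
grip_width: 0.0161
```

Call:
{"op": "drive_tool", "data": {"series": [{"travel": [0.006,0,0],"yaw": 0},{"travel": [0.012,0,0],"yaw": 0},{"travel": [0.014,0,0],"yaw": 0},{"travel": [0.014,0,0],"yaw": 0},{"travel": [0.014,0,0],"yaw": 0},{"travel": [0.014,0,0],"yaw": 0},{"travel": [0.01,0,0],"yaw": 0},{"travel": [0.004,0,0],"yaw": 0}]}}

```text
clock: 41.68
tool_pos: [0.626, -0.0703, 0.1179]
eef_rot: [[0.028, -0.065, 0.997], [-1.0, -0.005, 0.027], [0.003, -0.998, -0.065]]
contact_force: [-1.8, 1.8, -7.9]
grip_width: 0.0164
```

Call:
{"op": "drive_tool", "data": {"series": [{"travel": [0.006,0,0],"yaw": 0},{"travel": [0.008,0,0],"yaw": 0},{"travel": [0.007,0,0],"yaw": 0},{"travel": [0.005,0,0],"yaw": 0},{"travel": [0.002,0,0],"yaw": 0}]}}

```text
clock: 42.1
tool_pos: [0.6268, -0.0994, 0.1178]
eef_rot: [[0.025, -0.065, 0.998], [-1.0, -0.001, 0.025], [-0.001, -0.998, -0.065]]
contact_force: [-0.1, 37.6, -4.4]
grip_width: 0.0165
```

Call:
{"op": "drive_tool", "data": {"series": [{"travel": [0.002,0,0],"yaw": 0},{"travel": [0.002,0,0],"yaw": 0}]}}

```text
clock: 42.27
tool_pos: [0.6267, -0.0991, 0.1179]
eef_rot: [[0.023, -0.066, 0.998], [-1.0, 0.006, 0.024], [-0.007, -0.998, -0.066]]
contact_force: [-1.7, 20.6, -5.4]
grip_width: 0.0162
```

At the stop. Release and rise.

Call:
{"op": "drive_tool", "data": {"series": [{"travel": [0,0,0],"yaw": 0},{"travel": [0,0,0],"yaw": 0},{"travel": [0,-0.01,0],"yaw": 0},{"travel": [0,-0.03,0],"yaw": 0},{"travel": [0,-0.035,0],"yaw": 0},{"travel": [0,-0.03,0],"yaw": 0},{"travel": [0,0,0],"yaw": 0}], "grip": -1}}

```text
clock: 42.85
tool_pos: [0.6331, -0.101, 0.2299]
eef_rot: [[0.025, -0.07, 0.997], [-1.0, 0.004, 0.025], [-0.006, -0.998, -0.069]]
contact_force: [0.7, -0.3, 0.1]
grip_width: 0.0854
```

```bash
python3 - <<'E'
from h import *
pointer(40,90,'w30'); knob('scene')
p,d=snap('scene','s30'); cv2.imwrite('pics/s30c.png',cv2.resize(cv2.cvtColor(p,cv2.COLOR_RGB2BGR)[130:350,120:400],None,fx=2.8,fy=2.7,interpolation=cv2.INTER_CUBIC))
lids('scene',zt=.122,guess=dict(w=(.631,-.25),y=(.629,-.173),o=(.626,-.023),g=(.624,.054)))
for n in ['tub','pots','trowel','scoop']:
    for r in optics.mark_of('scene',n)[:1]: print(n,np.round(towld('scene',r['position']),3))
plan([.625,-.1,.25])
E
```

```text
square 622 s [-0.1303 -0.1123 -0.1007]
pointer 109 s [-0.1191 -0.1155 -0.1119]
mark 0.5 [ 0.6341 -0.2502  0.0764]
scene w 264 mean [ 0.6327 -0.2487  0.121 ] circ [ 0.6253 -0.2388] 0.0436
scene y 259 mean [ 0.6326 -0.1737  0.121 ] circ [ 0.629  -0.1842] 0.044
scene o 285 mean [ 0.628  -0.0191  0.1212] circ [ 0.6241 -0.0097] 0.0406
scene g 329 mean [0.6223 0.0548 0.1209] circ [0.6253 0.0449] 0.0457
tub [ 0.405  0.577 -0.003]
pots [0.623 0.058 0.076]
trowel [ 0.596 -0.487  0.002]
scoop [0.608 0.529 0.   ]
at [ 0.6297 -0.0999  0.2221] hd -88.57 tilt [-0.079  0.007] F [-0.6  0.1 -0. ] w 0.0852 clk 43.3
n 1 yaw/row 0.0 total tool [-0.0003 -0.0274 -0.0069]
row [-0.0003 -0.0274 -0.0069]
```

View pics/s30c.png

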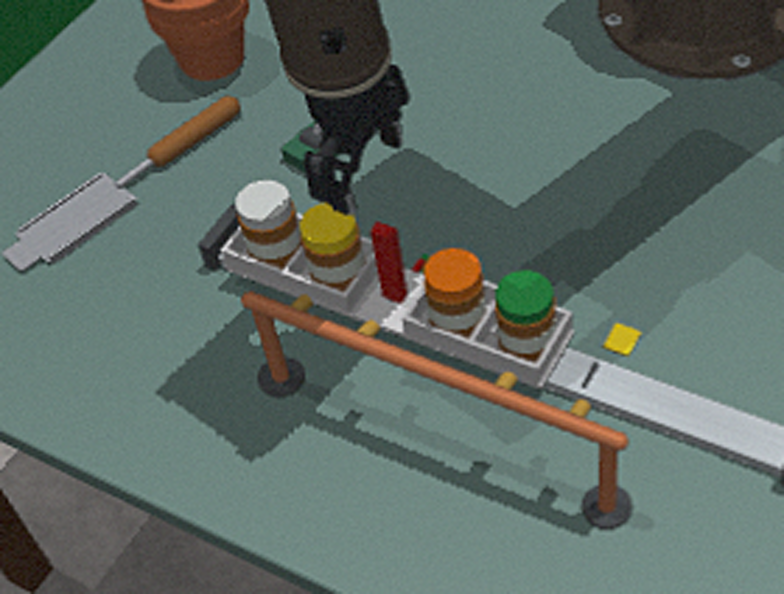

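View pics/w30.png

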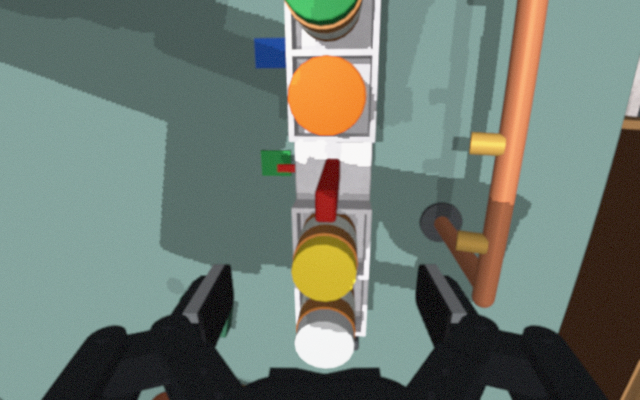

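The carrier is at drying: the pointer at (286,168) sits on the green square, and all four jars stand in their pockets with the gripper clear. Handing in.

Call:
{"op": "drive_tool", "data": {"series": [{"travel": [0,-0.02,0],"yaw": 0},{"travel": [0,0,0],"yaw": 0},{"travel": [0,0,0],"yaw": 0},{"travel": [0,0,0],"yaw": 0}]}}

```text
clock: 43.63
tool_pos: [0.6304, -0.0999, 0.2402]
eef_rot: [[0.025, -0.083, 0.996], [-1.0, 0.008, 0.026], [-0.01, -0.997, -0.083]]
contact_force: [0.3, 0.9, 0.9]
grip_width: 0.0854
```

```bash
python3 - <<'E'
from h import *
knob('top'); pointer(40,90)
print(order.finish_job(), get_obs()['clock'])
E
```

```text
top knob 39 [[0.3976, -0.3137, 0.1123], [0.4072, -0.3046, 0.1198], [0.4172, -0.296, 0.1271]]
mark 0.52 [ 0.4085 -0.3043  0.112 ]
square 570 s [-0.1309 -0.1129 -0.1015]
pointer 101 s [-0.1196 -0.1159 -0.1123]
the job is handed in; nothing more can be done
the job is handed in; nothing more can be done
```

I ran the whole sequence and handed the job in at about 44 s on the robot's clock. All four jars were on the bench, and each went into its own pocket at the loading station. I then drew the carrier into the spray detent, held the tap fully open for a little over 3 s and shut it to its stop. Last, I drew the carrier to its drying stop.

**Last checks:**
- **Carrier:** its pointer is within about 1 mm of the green square's middle.
- **Jars:** all four stand in their pockets, with lid tops at 0.121 m, where a seated jar's lid should be.
- **Tap:** the knob is back at its shut position.
- **Bystanders:** the tub, trowel and scoop are within about 5 mm of where they started. The pots looked undisturbed, but the last automatic reading mistook a jar for them, so I checked them by eye only.
- **Gripper:** open and clear of everything.

**What went less smoothly:** the tool gradually tilted, up to 0.11 rad, and I straightened it once by pushing against the carrier's handle. The upward force reached 55 N while seating the yellow jar, and the push on the tap knob peaked at about 42 N. Both were through the fingers and well under the 120 N wrist limit.

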